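# Put the tyre-care kit back into its foam blocks

### The job

Put the four loose tyre-care things away, each into the foam block whose cut-out has its shape: the orange pry tool, the black wheel brush and the silver depth gauge lying flat and fully down on the floor of their cut-outs, and the green glass bottle standing upright in the round one. Set the glass bottle down gently and never let it fall over, and leave the wax tin and the small drawer of valve caps where they are.

Things in the scene. Friction and masses are not known exactly. Their poses are not given: they have to be found in the camera images.
- pry_mid (a point): Orange plastic panel pry tool lying flat, 148 mm long (x), 28 mm wide (y), 60 g. Its grip part, x = -60 to +32 mm, is 14 mm thick with straight sides; thinner lips at both ends. This point is its centre, 7 mm above its underside; x along its length towards the flat blade, z up. Take it across its width here.
- brush_mid (a point): Black wheel brush on its back, bristles up, 146 mm long (x), about 120 g. Straight handle 26 mm wide, 20 mm high, x = -73 to +13 mm; head 48 mm wide, x = +13 to +73 mm, bristles to 32 mm high. This point is half-way along the brush, in the handle near its balance, 10 mm above its underside; x towards the head, z up. Take it across the handle here.
- gauge_mid (a point): Silver T-shaped tread depth gauge lying flat, 110 g: body 70 mm long (x), 30 wide (y), 18 high, with a small display; at its +x end a foot bar 84 mm wide, 12 long, 16 high, and beyond it a probe pin 14 mm long. This point is the centre of the body, 9 mm above its underside; x towards the foot bar, z up. Take it across the body here.
- bottle_mid (a point): Upright green glass bottle with a black ribbed twist cap, about 0.15 to 0.3 kg, 95 mm high: round body 48 mm in diameter up to 58 mm, shoulder, then the cap 30 mm in diameter from 75 to 95 mm. This point is on its axis half-way up, 47.5 mm above its underside; z up. Take it by the body here or by the cap.
- pry_block_pocket (a point): Fixed foam block 180 x 112 mm, 22 high: straight slot 164 x 44 mm, 12 deep to a pale floor (8 mm free all round the tool). A dark-floored finger trough, 50 mm long in x, crosses the middle at floor level and out both sides. This point: centre of the slot's floor, 10 mm above the bench; x along the slot. The tool's point belongs 7 mm above it, either way round.
- brush_block_pocket (a point): Fixed foam block 180 x 112 mm, 22 high: brush-shaped cut-out 162 mm long, 12 deep to a pale floor: 42 mm wide towards -x (handle), 64 towards +x (head); 8 mm free all round. A dark-floored finger trough, 50 mm long in x, crosses the middle at floor level and out both sides. This point: block's middle, on that floor, 10 mm above the bench; the brush's point belongs 10 mm above it, x along its x.
- gauge_block_pocket (a point): Fixed foam block 150 x 112 mm, 22 high: T-shaped cut-out 12 deep to a pale floor. From this point (on the floor, 10 mm above the bench): body slot 46 wide from x = -43 mm, cross-cut 100 wide at x = 27 to 55, probe notch to x = 69; 8 mm free all round; dark-floored finger trough at x = -25 to 25, out both sides at floor level. The gauge's point belongs 9 mm above it, x along its x.
- bottle_block_pocket (a point): Fixed square foam storage block, 112 x 112 mm and 22 mm high, with one round cut-out 64 mm in diameter in its middle, 12 mm deep (8 mm free all round the bottle). This point is the centre of the cut-out's pale floor, 10 mm above the bench; the bottle's point belongs 47.5 mm above it.
- wax_tin: Bystander: loose flat round red tin with a metal lid, 75 mm in diameter, 41 mm high, standing among the things; must stay where it is. Origin at the centre of its underside.
- cap_drawer: Bystander: loose small grey plastic tilt-out drawer unit, 120 mm deep, 160 mm wide, 110 mm high, its front tilted open, chrome valve caps inside; must stay where it is. Origin at the centre of its underside.
Mind the look-alikes: they are no part of the job. Several things look just like the part that bears brush_mid: the one meant starts farthest from the robot's base.

How it is judged:
By the outcome, as a careful person would: the job done as asked, in the order asked, and still so for the second after the job is handed in, with the robot touching nothing.
It also fails if it takes over 112 s, if anything falls off the work surface, if the arm or the gripper's body presses on something with over 40 N, if the wrist force passes 120 N, or if a joint passes its speed limit or range.

### The arm

A 6-joint arm with a two-finger parallel gripper is mounted at the origin on the work surface. World frame = base frame: x ahead of the robot, y to its left, z up, the work surface at z = 0. Lengths are in m, angles in degrees, forces in N, time in s.
With the tool pointing down it reaches from about 0.4 to 0.825 m from the base axis. Payload 7 kg.
Tool frame: the origin (TCP) lies between the finger pads; the fingertips stand 11 mm ahead of it and the grasp point (between the pads) lies 8 mm behind it (r.tcp_to_tips is the distance from the TCP to the fingertips, in m); x points along the fingers, y is the direction in which the jaws open and shut, and the axes are right-handed (so a half turn about x gives the same grasp; the last joint's range is limited). The gripper opens to 88 mm and grips with 3 to 60 N. Pads are 19 mm wide; open, the fingers measure 130 mm over their backs; the gripper's body (78 mm by 193 mm) begins 47 mm behind the grasp point.
Start: joints at [-58.665, 20.546, 0.682, 0, -70.136, -16.507], TCP at [0.173, -0.653, 0.238] pointing down, gripper open.
Joint ranges: [-176.03, 176.03], [-82.01, 121.73], [-58.28, 71.71], [-173.87, 95.51], [-174.79, -0.11], [-173.66, 173.66]. Speed limits (degrees/s): [136.94, 136.94, 172.46, 180, 180, 180].

### API

Orientations are given as [roll, pitch, yaw] about the fixed x, y, z axes, in that order (R = Rz(yaw) Ry(pitch) Rx(roll)).
In Python, from plant import r gives the robot as it stands.
- The arm moves only by the tool arm_command, never from a script. Its argument "plan" is a list of rows, each an object of numbers: "dx", "dy", "dz": the shift along the tool's x, y, z each as a share of 0.02 m, from -1 to 1; "wx", "wy", "wz": the turn, a rotation vector about the tool's x, y, z each as a share of 0.08 rad, from -1 to 1. In form: [{"dx": .., "dy": .., "dz": .., "wx": .., "wy": .., "wz": ..}, ...]. A call has 1 to 20 rows; each row shifts and turns the pose as measured when the row begins, along the tool's axes as they then stand; what a row does not reach is not made up. A row lasts 1/12 s, in which the tool goes at most 41.7 mm and 7.16 degrees, less where a joint would pass 70% of its speed; a pose out of reach is approached as far as the arm can. A call with a number of a shift or a turn outside -1 to 1 is refused whole. A call with a gripper value outside its range is refused whole. "fingers" is the closure, from -1 (fully open) to 1 (shut), so that 0 is half open, set as the call begins (left out, the last holds). The fingers move at their own pace and stop on an object; "force" is the grip in N (left out, the last holds). Time passes only in rows, so rows that do not move let the fingers close. It gives the time, the measured TCP pose, the force and the opening at its end, in the units of the state.
- r.get_state(): the state, without advancing time (a new reading comes with each control period).
- r.capture(name): name is "scene" or "top"; returns (picture, depth): 384x512x3 uint8, red, green, blue; 384x512 float32, m along the optical axis (not along the pixel's ray), 0 where there is no reading.
- r.camera_model(name): a dict with "vertical_fov" (degrees; the focal length in pixels is half the picture's height over the tangent of half this angle, whatever the lens; pixels are square), "cx", "cy" (the principal point, pixels), "dist" ([k1, k2, p1, p2, k3] as OpenCV has them; the pictures are not rectified), "R" (3x3) and "t" (3): a world point X has camera coordinates R X + t. Camera axes: x right, y down, z forward; pixel columns grow to the right and rows downward; lengths in m; the calibration is good to about 2 mm. A picture is of the moment at which its call begins. camera_model takes no time and is no camera call.
- r.close_job(): hands the job in, once; it reports no verdict.
Trained networks look in the newest picture that a camera, given by its name, has taken for a name from the list of things; names that differ only in an ending like _2 or _b are one class to them, and where a whole thing is asked for, a point or a joint stands for the part that bears it (a point fixed in the world has none). Each returns a list of dicts, best first, with "score" (0 to 1); they miss things now and then, are a little off and sometimes report something else, mostly with a low value. They report only what shows in the picture. A call takes as long as a camera call. They do not tell look-alikes from the thing itself.
- r.cut_out(camera, query): "mask" (384x512 bool, what is visible of it) and "bbox" ([left, top, width, height] in pixels, round what is visible of it).
- r.spot_point(camera, query): "centre" ([column, row] in pixels: a listed point, or the origin of a listed thing).
The state is a dict: "time_s": time; "joints": joint angles; "qd": joint speeds; "joint_torque": joint torques, N m; "tcp_pos": TCP position; "eef_rot": TCP orientation; "contact_force": force on the tool from outside, world axes, zero at the start; "moment": the same for the moment, N m; "gripper_width": finger opening in m.
Only numpy, scipy, OpenCV 4.12 (cv2) and the standard library are available. Lean on these libraries where they do the work, as an engineer would, in place of code of your own. Each camera call takes 0.05 s, during which the arm holds its last target.

## Working session

There is one attempt and no reset: what is moved stays moved. The work goes in short steps, Python scripts to look and compute and a tool call to move; the robot and the scene stay as the last step left them, time stands still between calls to the robot, and variables do not carry over. Pictures are saved under pics/ and viewed, and the job is handed in when it is done.

Besides the shell and the picture viewer there is one more tool, called after "Call:" as name(argument=value, ...), one argument or row to a line, values as JSON. arm_command: Moves the arm, as the interface text tells. Shift numbers are shares of 0.02 m and turn numbers shares of 0.08 rad, none past 1 either way. Its arguments: {"type":"object","properties":{"plan":{"type":"array","items":{"type":"object","properties":{"dx":{"type":"number"},"dy":{"type":"number"},"dz":{"type":"number"},"wx":{"type":"number"},"wy":{"type":"number"},"wz":{"type":"number"}}}},"fingers":{"type":"number"},"force":{"type":"number"}},"required":["plan"]}

```bash
ls; mkdir -p pics; cat > h.py <<'E'
import numpy as np, cv2
from plant import r
def K(n):
    m=r.camera_model(n); f=384/2/np.tan(np.radians(m["vertical_fov"])/2)
    return np.array([[f,0,m["cx"]],[0,f,m["cy"]],[0,0,1.]]),np.array(m["dist"],float),np.array(m["R"]),np.array(m["t"])
def cloud(n,d):
    k,D,R,t=K(n); v,u=np.mgrid[0:384,0:512]
    p=cv2.undistortPoints(np.stack([u,v],-1).reshape(-1,1,2).astype(np.float64),k,D).reshape(384,512,2)
    c=np.dstack([p[...,0]*d,p[...,1]*d,d]); return (c-t)@R
def topx(n,X):
    k,D,R,t=K(n); return cv2.projectPoints(np.atleast_2d(np.array(X,float)),cv2.Rodrigues(R)[0],t,k,D)[0].reshape(-1,2)
def onplane(n,px,z):
    k,D,R,t=K(n); p=cv2.undistortPoints(np.array(px,float).reshape(-1,1,2),k,D).reshape(-1,2)
    d=np.c_[p,np.ones(len(p))]@R; c=-R.T@t; s=(z-c[2])/d[:,2]; return c+d*s[:,None]
E
python3 - <<'E'
from h import *
for n in("top","scene"):
    p,d=r.capture(n); np.savez(f"{n}0.npz",p=p,d=d)
    cv2.imwrite(f"pics/{n}0.png",cv2.resize(p[...,::-1],(800,600)))
    k,D,R,t=K(n); print(n,k[0,0],D,-R.T@t)
print(r.get_state())
E
```

```text
pics
top 448.76955291293217 [0.04887733 0.         0.         0.         0.        ] [ 0.31368151 -0.09723607  1.70081752]
scene 357.06663042587655 [7.59028714e-05 0.00000000e+00 0.00000000e+00 0.00000000e+00
 0.00000000e+00] [ 1.18612202 -0.23563318  0.8706336 ]
{'time_s': 0.1, 'joints': array([-5.86670703e+01,  2.05883843e+01,  6.39872466e-01, -1.58883726e-02,
       -7.01334708e+01, -1.65071333e+01]), 'qd': array([ 0.0150168 , -0.19229918,  0.08172655,  0.14726616, -0.03305706,
       -0.02697179]), 'joint_torque': array([-8.65752536e-04, -5.84162199e+01,  2.93750238e+01,  7.01549068e+00,
        1.00948586e-02, -5.42761381e-05]), 'tcp_pos': array([ 0.17259341, -0.652154  ,  0.23671672]), 'eef_rot': array([ 96.18266205,  89.91666741, 111.00304833]), 'contact_force': array([-0.2691827 ,  0.109982  , -0.34297553]), 'moment': array([ 0.00765269,  0.01243407, -0.03248164]), 'gripper_width': 0.0878532020433205}
```

View pics/top0.png

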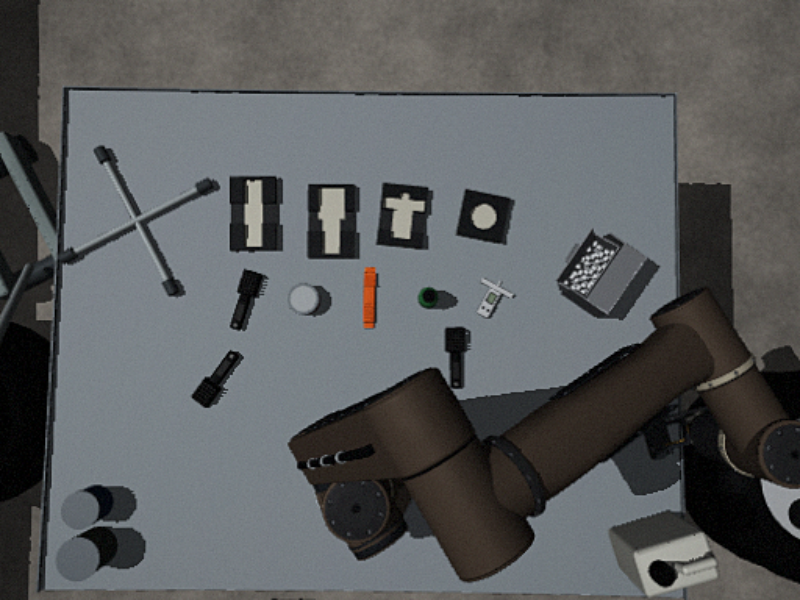

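View pics/scene0.png

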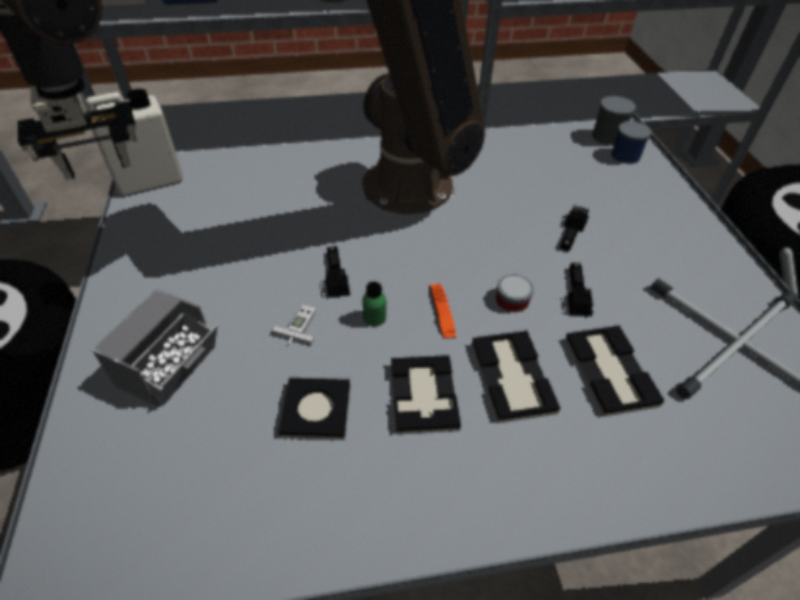

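The top view shows the blocks in a row (top-image rows ~180–260, at 800 px scale), the things at rows ~260–330 and three brushes at (248,298), (218,378) and (457,357). Next I measure them.

```bash
python3 - <<'E'
from h import *
print("base px top*1.5625",topx("top",[[0,0,0],[.5,0,0],[0,.3,0]])*1.5625)
names=["pry_mid","brush_mid","gauge_mid","bottle_mid","pry_block_pocket","brush_block_pocket","gauge_block_pocket","bottle_block_pocket","wax_tin","cap_drawer"]
zz=dict(pry_mid=.007,brush_mid=.01,gauge_mid=.009,bottle_mid=.0475,wax_tin=0,cap_drawer=0)
z=np.load("top0.npz"); C=cloud("top",z["d"])
np.save("C0.npy",C)
for n in names:
    for o in r.spot_point("top",n)[:5]:
        if o["score"]<.2: continue
        P=onplane("top",[o["centre"]],zz.get(n,.01))[0]
        print(n,round(o["score"],2),np.round(o["centre"],1),P.round(4),"R",np.hypot(P[0],P[1]).round(3))
E
```

```text
base px top*1.5625 [[363.38867738 481.21666599]
 [366.82994401 272.21067464]
 [236.99483622 480.03506459]]
pry_mid 0.64 [233.2 190.6] [0.4368 0.0046 0.007 ] R 0.437
brush_mid 0.91 [136.1 239.2] [0.2503 0.364  0.01  ] R 0.442
brush_mid 0.86 [156.2 191.7] [0.4291 0.2945 0.01  ] R 0.52
brush_mid 0.6 [291.1 226.1] [ 0.3056 -0.2151  0.01  ] R 0.374
gauge_mid 0.71 [311.4 196.2] [ 0.419 -0.291  0.009] R 0.51
gauge_mid 0.26 [275.7 195.2] [ 0.4211 -0.1563  0.009 ] R 0.449
bottle_mid 0.58 [309.5 137.6] [ 0.6349 -0.2787  0.0475] R 0.693
bottle_mid 0.49 [273.2 191.2] [ 0.4334 -0.1456  0.0475] R 0.457
brush_block_pocket 0.65 [209.6 142.6] [0.6187 0.0971 0.01  ] R 0.626
gauge_block_pocket 0.88 [259.6 139.7] [ 0.6321 -0.0931  0.01  ] R 0.639
bottle_block_pocket 0.69 [308.2 137.5] [ 0.6425 -0.2779  0.01  ] R 0.7
wax_tin 0.74 [197.2 191.9] [0.4308 0.1416 0.    ] R 0.453
cap_drawer 0.93 [378.4 174.7] [ 0.5042 -0.5451  0.    ] R 0.743
cap_drawer 0.38 [198.5 193.5] [0.4248 0.1365 0.    ] R 0.446
```

```bash
python3 - <<'E'
from h import *
z=np.load("top0.npz"); C=np.load("C0.npy"); p=z["p"]
a=p[100:270,110:440,::-1]
im=cv2.resize(a,None,fx=2.4,fy=2.4,interpolation=cv2.INTER_CUBIC)
cv2.imwrite("pics/crop0.png",np.clip(im*1.6,0,255).astype(np.uint8))
s=(C[...,2]<.005)&(C[...,2]>-.02)&(abs(C[...,0]-.5)<.3)&(abs(C[...,1])<.5); print("bench z",np.median(C[s][:,2]),C[s][:,2].std())
A=np.c_[C[s][:,:2],np.ones(s.sum())];print(np.linalg.lstsq(A,C[s][:,2],rcond=None)[0])
E
```

```text
bench z -0.00178801117149214 0.0036845989823779384
[-0.00060832  0.000113   -0.00169057]
```

View pics/crop0.png

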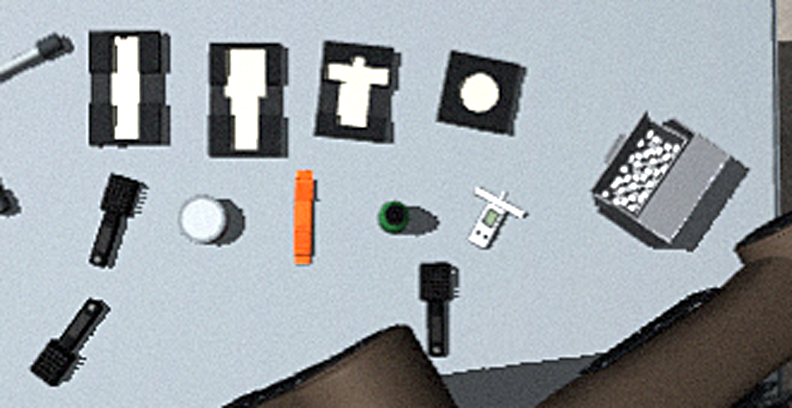

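```bash
cat > fit.py <<'E'
from h import *
from scipy.optimize import minimize
S=8
def rect(x0,x1,y0,y1): return [[x0,y0],[x1,y0],[x1,y1],[x0,y1]]
def xf(P,q):
    c,s=np.cos(q[2]),np.sin(q[2]); P=np.array(P,float); return P@np.array([[c,s],[-s,c]])+q[:2]
def fill(im,cam,P,zs,roi):
    pts=np.vstack([np.c_[P,np.full(len(P),z)] for z in zs])
    u=(topx(cam,pts)-[roi[0],roi[1]]+.5)*S
    h=cv2.convexHull(u.astype(np.float32)) 
    cv2.fillPoly(im,[np.round(h*16).astype(np.int32)],1,shift=4)
def render(cam,parts,q,roi,mode):
    w,h=roi[2],roi[3]
    if mode=="solid":
        im=np.zeros((h*S,w*S),np.uint8)
        for P,z0,z1 in parts: fill(im,cam,xf(P,q),[z0,z1],roi)
    else:
        a=np.zeros((h*S,w*S),np.uint8);b=a.copy()
        for P,z0,z1 in parts: fill(a,cam,xf(P,q),[z0],roi); fill(b,cam,xf(P,q),[z1],roi)
        im=a&b
    return cv2.resize(im.astype(np.float32),(w,h),interpolation=cv2.INTER_AREA)
def fit(cam,parts,soft,q0,roi,mode="solid"):
    M=soft[roi[1]:roi[1]+roi[3],roi[0]:roi[0]+roi[2]]
    f=lambda q:((render(cam,parts,q,roi,mode)-M)**2).sum()
    best=None
    for dy in(-.25,0,.25):
        x0=np.array(q0)+[0,0,dy]
        o=minimize(f,x0,method="Nelder-Mead",options=dict(initial_simplex=[x0,x0+[.008,0,0],x0+[0,.008,0],x0+[0,0,.12]],xatol=1e-4,fatol=1e-3))
        if best is None or o.fun<best.fun: best=o
    return best.x,best.fun,M.sum()
PRY=[(rect(-.074,.074,-.014,.014),0,.010)]
BR=[(rect(-.073,.013,-.013,.013),0,.02),(rect(.013,.073,-.024,.024),0,.032)]
GA=[(rect(-.035,.035,-.015,.015),0,.018),(rect(.035,.047,-.042,.042),0,.016)]
def circ(rr): 
    a=np.linspace(0,6.283,40)[:-1]; return np.c_[rr*np.cos(a),rr*np.sin(a)].tolist()
BO=[(circ(.024),0,.058),(circ(.015),.075,.095)]
PP=[(rect(-.082,.082,-.022,.022),.01,.022)]
BP=[(rect(-.081,.013+.0,-.021,.021),.01,.022),(rect(.005,.081,-.032,.032),.01,.022)]
GP=[(rect(-.043,.055,-.023,.023),.01,.022),(rect(.027,.055,-.05,.05),.01,.022),(rect(.05,.069,-.008,.008),.01,.022)]
CP=[(circ(.032),.01,.022)]
def roi(cam,x,y,m=.11):
    u=topx(cam,[[x+a,y+b,.02] for a in(-m,m) for b in(-m,m)]); l=np.floor(u.min(0)).astype(int); h=np.ceil(u.max(0)).astype(int); l=np.maximum(l,0);h=np.minimum(h,[511,383]); return [l[0],l[1],h[0]-l[0],h[1]-l[1]]
def pale(p): g=p.astype(float).min(2); return g
E
python3 - <<'E'
from fit import *
z=np.load("top0.npz"); p=z["p"].astype(float); C=np.load("C0.npy"); H=C[...,2]+.0018
for n,(u,v) in dict(pry=(236,191),floor=(163,135),foam=(150,120),trough=(153,137),bench=(220,180),gauge=(314,190),brush=(155,200),bottle=(270,192),cap=(275,190)).items(): print(n,p[v,u],H[v,u].round(4))
np.set_printoptions(linewidth=250)
print((H[170:215,150:176]*1000).astype(int)[::2])
print((H[178:205,305:332]*1000).astype(int)[::2])
print((H[180:200,262:286]*1000).astype(int)[::2])
E
```

```text
pry [194.  84.  33.] 0.0169
floor [172. 170. 156.] 0.0108
foam [28. 27. 26.] 0.0137
trough [42. 43. 46.] 0.0139
bench [125. 131. 137.] 0.0027
gauge [106. 120. 100.] 0.0156
brush [18. 19. 19.] 0.0216
bottle [34. 77. 42.] 0.0668
cap [8. 4. 9.] 0.0951
[[  -1  -10    2   -3    0    5   -2   -3    0   -2    0    3    3    0    0    6    7    0   -3    3    8   -2    1    5    1   -5]
 [  -3    8   -4   -6    2   -3   -3    7    4   -1    1   -1   -7    1    4   -7   -2    3    2    7   -5    0    1   -7    4   -2]
 [   0   -3   -5    6   -2   37   34   31   32   12   11   18   12    3    4    5   -3    0   -6    5   -6   11    0    4   -1    0]
 [  -3    0    3    7   -2   32   24   34   15   10   29   34   29   28   33    2   10    9   13    1   -7   -3   -3    5    3    2]
 [  -6   -4   -1    2   22   37    9    4   20   29   26   23   22   34   13    9   14    7    0    9   -5    1   -1    0    0    0]
 [  -3    4    2   37   32   11   12   19   28   29   28   31   35   13   14   13   15   -3    5   -2   -7    3    1    1   -4    2]
 [  -2   -5    0   26    6   16   18   31   27   24  
[... 4432 characters left out ...]
5  -5]
 [  1   0   4  -3   3  -2  -2  69  69  96 101  94 100 100  99  68  61  -3  -5   0   1   5   4   0]
 [ -1   0   1  -1  -3   1  66  74  99  93  96  96  98  98 101  93  63  66   3  -2  -2   1   0   1]
 [ -4  -5   8   0  -4  55  64  71  88  92  96  92  98  95  94  95  65  64   0  -2  -1   0   7  -3]
 [  1   0   2   0  -4  21  61  63  66  91  98  93  99  94  89  89  63  66   3   4  -3   0  -1   0]
 [  0  -4   3  -3   1  -3  24  57  67  59  64  69  71  68  62  65  64   0  -5   2  -3  10   2   2]
 [  7   3   3   0  -4   0   4   0  20  39  51  58  58  63  28   1   0   0  -5   4   1  -4   4   0]
 [  0   6   0   0   4   0   2   2  -1   3  -2   1  -2  -2   2   7   0   2  -2  -1   0  -2  -6  -2]]
```

```bash
cat > meas.py <<'E'
from fit import *
def grab(n,k=5,s=None):
    ps,ds=[],[]
    for i in range(k):
        p,d=r.capture(n); ps.append(p.astype(float)); ds.append(d)
    p=np.mean(ps,0); d=np.array(ds); d[d==0]=np.nan; d=np.nan_to_num(np.nanmedian(d,0))
    C=cloud(n,d)
    if s: np.savez(s,p=p,C=C)
    return p,C
E
python3 - <<'E'
from meas import *
OUT={}
for cam in("top","scene"):
    p,C=grab(cam,5,f"{cam}1.npz"); 
    H=C[...,2]; s=(abs(H)<.006)&(abs(C[...,0]-.5)<.25)&(abs(C[...,1])<.4); b=np.median(H[s]); H=H-b; print(cam,"bench",b)
    g=p.min(2); pal=np.clip((g-35)/(g[(p[...,0]>150)&(abs(C[...,0]-.63)<.05)].mean()-35),0,1); 
    hm=(H>.007).astype(float)
    org=np.clip((p[...,0]-p[...,2])/130,0,1)
    for n,parts,soft,q0,mode in[("pry",PRY,org,(.4368,.0046,0),"solid"),("brush",BR,hm,(.4291,.2945,-.2),"solid"),("gauge",GA,hm,(.419,-.291,-.4),"solid"),("bottle",BO,hm,(.433,-.1456,0),"solid"),
      ("PP",PP,pal,(.632,.28,0),"p"),("BP",BP,pal,(.6187,.0971,0),"p"),("GP",GP,pal,(.632,-.0931,-.08),"p"),("CP",CP,pal,(.6425,-.278,0),"p"),("tin",[(circ(.0375),0,.041)],hm,(.43,.14,0),"solid")]:
        m=.105 if n in("pry","brush","gauge","PP","BP","GP") else .06
        if n in("PP","BP","GP"): m=.09
        if n in("pry","brush"): m=.095
        if n in("gauge",): m=.085
        R=roi(cam,q0[0],q0[1],m)
        q,f,a=fit(cam,parts,soft,q0,R,mode)
        print(cam,n,q.round(4),"yaw",np.degrees(q[2]).round(1),"res",f.round(1),"area",a.round(0))
E
```

```text
top bench -0.0015493319691286356
top pry [ 0.4395 -0.0049 -0.0139] yaw -0.8 res 6.0 area 281.0
top brush [ 0.4278  0.2969 -0.2833] yaw -16.2 res 57.7 area 362.0
top gauge [ 0.4294 -0.2928 -0.4875] yaw -27.9 res 102.4 area 324.0
top bottle [ 0.4383 -0.1459  0.3081] yaw 17.7 res 4.4 area 140.0
top PP [0.64   0.2762 0.0258] yaw 1.5 res 463.4 area 1014.0Traceback (most recent call last):
  File "<stdin>", line 16, in <module>
  File "fit.py", line 28, in fit
    o=minimize(f,x0,method="Nelder-Mead",options=dict(initial_simplex=[x0,x0+[.008,0,0],x0+[0,.008,0],x0+[0,0,.12]],xatol=1e-4,fatol=1e-3))
    res = _minimize_neldermead(fun, x0, args, callback, bounds=bounds,
                               **options)
    fxr = func(xr)
    fx = function(np.copy(x), *(wrapper_args + args))
  File "fit.py", line 24, in <lambda>
    f=lambda q:((render(cam,parts,q,roi,mode)-M)**2).sum()
                 ~~~~~~^^^^^^^^^^^^^^^^^^^^^^
  File "fit.py", line 19, in render
    for P,z0,z1 in parts: fill(a,cam,xf(P,q),[z0],roi); fill(b,cam,xf(P,q),[z1],roi)
                                                        ~~~~^^^^^^^^^^^^^^^^^^^^^^^^
  File "fit.py", line 9, in fill
    u=(topx(cam,pts)-[roi[0],roi[1]]+.5)*S
       ~~~~^^^^^^^^^
  File "h.py", line 11, in topx
    k,D,R,t=K(n); return cv2.projectPoints(np.atleast_2d(np.array(X,float)),cv2.Rodrigues(R)[0],t,k,D)[0].reshape(-1,2)
            ~^^^
  File "h.py", line 4, in K
    m=r.camera_model(n); f=384/2/np.tan(np.radians(m["vertical_fov"])/2)
ValueError: time passes only in moves, steps and waits
```

```bash
cat > /tmp/k.py <<'E'
s=open('h.py').read()
s=s.replace("def K(n):","import functools\n@functools.lru_cache(None)\ndef K(n):")
open('h.py','w').write(s)
E
python3 /tmp/k.py
cat > run1.py <<'E'
from meas import *
def comp(b,cam,q):
    b=cv2.morphologyEx(b.astype(np.uint8),cv2.MORPH_OPEN,np.ones((2,2),np.uint8)); n,L=cv2.connectedComponents(b.astype(np.uint8)); u=topx(cam,[[q[0],q[1],.012]])[0].round().astype(int)
    w=L[u[1]-3:u[1]+4,u[0]-3:u[0]+4]; w=w[w>0]; return (L==np.bincount(w).argmax()).astype(float)
Q0=dict(pry=(.4368,.0046,0),brush=(.4291,.2945,-.2),gauge=(.419,-.291,-.4),bottle=(.433,-.1456,0),PP=(.632,.28,0),BP=(.6187,.0971,0),GP=(.632,-.0931,-.08),CP=(.6425,-.278,0),tin=(.43,.14,0))
PT=dict(pry=PRY,brush=BR,gauge=GA,bottle=BO,PP=PP,BP=BP,GP=GP,CP=CP,tin=[(circ(.0375),0,.041)])
def doall(cam,p,C,names,Q0=Q0,save=False):
    H=C[...,2]; s=(abs(H)<.006)&(abs(C[...,0]-.5)<.25)&(abs(C[...,1])<.4); b=np.median(H[s]); H=H-b; print(cam,"bench",b)
    out={}
    for n in names:
        q0=Q0[n]; R=roi(cam,q0[0],q0[1],.1)
        if n=="pry": soft=np.clip((p[...,0]-p[...,2])/(130 if cam=="top" else 180),0,1)
        elif n.isupper():
            g=p.min(2); c=comp((g>(60))&(p[...,0]>p[...,2]+2),cam,q0); lvl=np.percentile(g[c>0],70)
            soft=np.clip((g-30)/(lvl-30),0,1)*cv2.dilate(c,np.ones((3,3)))
        else: soft=comp(H>.007,cam,q0)
        q,f,a=fit(cam,PT[n],soft,q0,R,"p" if n.isupper() else "solid")
        out[n]=q
        print(cam,n,q.round(4),"yaw",np.degrees(q[2]).round(1),"res",f.round(1),"area",a.round(0),flush=True)
    return out
E
python3 - <<'E'
from run1 import *
import os
for cam in("top","scene"):
    if os.path.exists(f"{cam}1.npz"): z=np.load(f"{cam}1.npz"); p,C=z["p"],z["C"]
    else: p,C=grab(cam,5,f"{cam}1.npz")
    doall(cam,p,C,list(Q0))
E
```

```text
top bench -0.0015493319691286356
top pry [ 0.4395 -0.0049 -0.0139] yaw -0.8 res 6.0 area 281.0
top brush [ 0.4248  0.2925 -0.2934] yaw -16.8 res 56.3 area 358.0
top gauge [ 0.4259 -0.2962 -0.4955] yaw -28.4 res 9.0 area 228.0
top bottle [ 0.4348 -0.1496 -0.1443] yaw -8.3 res 4.4 area 139.0
top PP [0.6396 0.2758 0.0246] yaw 1.4 res 46.3 area 409.0
top BP [0.6245 0.0864 0.022 ] yaw 1.3 res 37.7 area 515.0
top GP [ 0.6261 -0.0835 -0.1031] yaw -5.9 res 17.1 area 388.0
top CP [ 0.6392 -0.2817 -0.2151] yaw -12.3 res 8.8 area 189.0
top tin [0.4287 0.1473 0.3268] yaw 18.7 res 18.5 area 324.0
scene bench 0.0004403048897439604
scene pry [ 0.4402 -0.004  -0.0289] yaw -1.7 res 30.7 area 272.0
scene brush [ 0.4311  0.2983 -0.3123] yaw -17.9 res 85.8 area 382.0
scene gauge [ 0.4318 -0.2914 -0.5023] yaw -28.8 res 59.5 area 299.0
scene bottle [ 0.4406 -0.1451  0.3664] yaw 21.0 res 20.3 area 354.0
scene PP [0.6426 0.2765 0.0344] yaw 2.0 res 42.6 area 520.0
scene BP [0.6258 0.0873 0.0097] yaw 0.6 res 35.3 area 687.0
scene GP [ 0.6282 -0.084  -0.1068] yaw -6.1 res 23.2 area 564.0
scene CP [ 0.6415 -0.2816 -0.1909] yaw -10.9 res 10.6 area 291.0
scene tin [ 0.4336  0.1537 -0.3147] yaw -18.0 res 46.8 area 444.0
```

```bash
sed -i 's/    b=cv2.morphologyEx.*; n,L=/    n,L=/' run1.py; python3 - <<'E'
from run1 import *
for cam in("top","scene"):
    z=np.load(f"{cam}1.npz"); p,C=z["p"],z["C"]
    o=doall(cam,p,C,["brush","gauge","bottle","tin"])
    H=C[...,2]-(-.0015 if cam=="top" else .0004)
    for n in("brush","gauge"):
        R=roi(cam,o[n][0],o[n][1],.09); M=(H>.007)[R[1]:R[1]+R[3],R[0]:R[0]+R[2]]; m=render(cam,PT[n],o[n],R,"solid")
        im=np.dstack([M*255,M*0,m*255]).astype(np.uint8); rgb=np.clip(p[R[1]:R[1]+R[3],R[0]:R[0]+R[2],::-1]*1.8,0,255).astype(np.uint8)
        cv2.imwrite(f"pics/f_{cam}_{n}.png",cv2.resize(np.hstack([im,rgb]),None,fx=6,fy=6,interpolation=cv2.INTER_NEAREST)[:600,:800])
a=[cv2.imread(f"pics/f_{c}_{n}.png") for c in("top","scene") for n in("brush","gauge")]
a=[cv2.resize(x,(400,250)) for x in a]; cv2.imwrite("pics/f.png",np.vstack([np.hstack(a[:2]),np.hstack(a[2:])]))
E
```

```text
top bench -0.0015493319691286356
top brush [ 0.4278  0.2969 -0.2833] yaw -16.2 res 55.7 area 360.0
top gauge [ 0.4294 -0.2928 -0.4875] yaw -27.9 res 10.4 area 232.0
top bottle [ 0.4383 -0.1459  0.3081] yaw 17.7 res 4.4 area 140.0
top tin [ 0.4318  0.1508 -0.259 ] yaw -14.8 res 17.7 area 325.0
scene bench 0.0004403048897439604
scene brush [ 0.4268  0.2967 -0.3238] yaw -18.6 res 79.5 area 383.0
scene gauge [ 0.4294 -0.2943 -0.4834] yaw -27.7 res 60.3 area 306.0
scene bottle [ 0.4375 -0.1477 -0.1387] yaw -7.9 res 18.5 area 355.0
scene tin [0.4293 0.1515 0.0154] yaw 0.9 res 43.3 area 445.0
```

View pics/f.png

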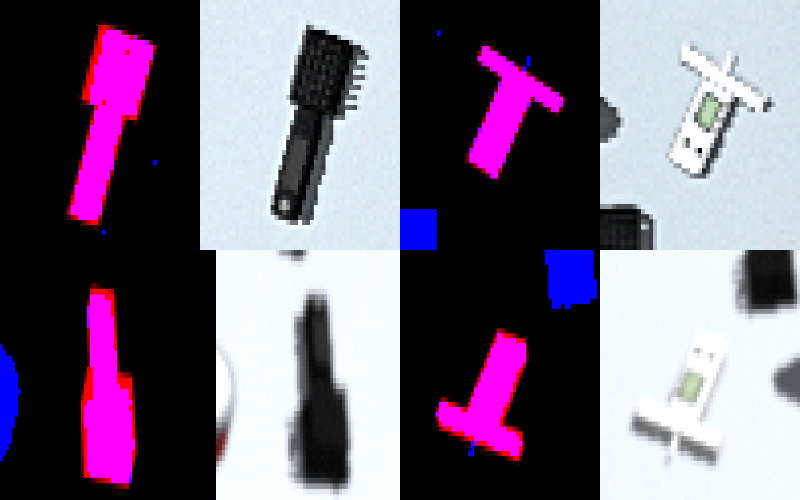

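```bash
cat > go.py <<'E'
from h import *
from scipy.spatial.transform import Rotation as Ro
import sys
def st():
    s=r.get_state(); return s,np.array(s["tcp_pos"]),Ro.from_euler("xyz",s["eef_rot"],degrees=True)
def go(x,y,z,yaw,show=True):
    """z = TCP height; yaw = world direction of object's x (deg); jaws across it, tool x straight down."""
    s,p,R=st(); M=R.as_matrix()
    best=None
    for k in(0,180):
        a=np.radians(yaw+90+k); yv=np.array([np.cos(a),np.sin(a),0]); xv=np.array([0,0,-1.]); T=np.c_[xv,yv,np.cross(xv,yv)]
        rv=(R.inv()*Ro.from_matrix(T)).as_rotvec()
        if best is None or np.linalg.norm(rv)<np.linalg.norm(best[0]): best=(rv,T)
    rv,T=best; d=np.array([x,y,z])-p
    print("t",round(s["time_s"],2),"tcp",p.round(4),"jaw",np.degrees(np.arctan2(M[1,1],M[0,1])).round(1),"q6",s["joints"][5].round(1),"q5",s["joints"][4].round(1),"F",np.round(s["contact_force"],1),"w",round(s["gripper_width"],4))
    print(" turn (rows of 1)",(rv/.08).round(2),"| dworld mm",(d*1000).round(1),"| shift in present tool",(M.T@d/.02).round(2),"| after turn",(T.T@d/.02).round(2))
E
python3 - <<'E'
from go import *
go(.44,-.0045,.15,-1)
from fit import *
z=np.load("top1.npz");p=z["p"]
ims=[]
for n,q,P in(("PP",(.641,.276,.03),PP),("BP",(.625,.087,.017),BP),("GP",(.627,-.0838,-.105),GP),("CP",(.6403,-.2817,0),CP)):
    R=roi("top",q[0],q[1],.1); m=render("top",P,q,R,"p"); rgb=np.clip(p[R[1]:R[1]+R[3],R[0]:R[0]+R[2],::-1]*1.5,0,255).astype(np.uint8)
    big=cv2.resize(rgb,(390,290),interpolation=cv2.INTER_NEAREST); mb=(cv2.resize(m,(390,290))>.5).astype(np.uint8)
    cv2.drawContours(big,cv2.findContours(mb,0,2)[0],-1,(0,0,255),1); ims.append(big)
cv2.imwrite("pics/pk.png",np.vstack([np.hstack(ims[:2]),np.hstack(ims[2:])]))
E
```

```text
t 1.1 tcp [ 0.1727 -0.6525  0.2376] jaw 104.8 q6 -16.5 q5 -70.1 F [ 0.   0.5 -0.1] w 0.0879
 turn (rows of 1) [3.45 0.   0.  ] | dworld mm [267.3 648.  -87.6] | shift in present tool [ 4.38 27.9  21.21] | after turn [ 4.38 32.63 12.8 ]
```

View pics/pk.png

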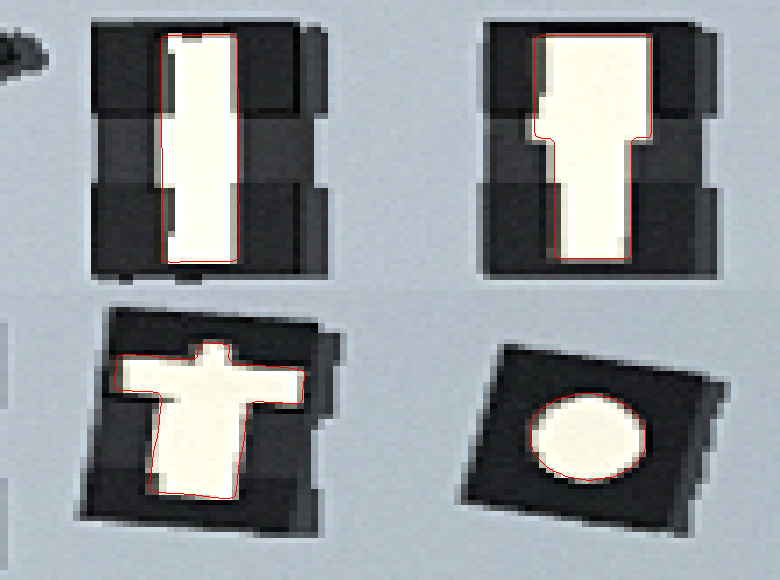

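Call:
arm_command(
  plan=[
    {"wx": 1},
    {"wx": 1},
    {"wx": 1},
    {"wx": 0.45},
    {"dy": 0.95, "dz": 0.37},
    {"dy": 0.95, "dz": 0.37},
    {"dy": 0.95, "dz": 0.37},
    {"dy": 0.95, "dz": 0.37},
    {"dy": 0.95, "dz": 0.37},
    {"dy": 0.95, "dz": 0.37},
    {"dy": 0.95, "dz": 0.37},
    {"dy": 0.95, "dz": 0.37},
    {"dy": 0.95, "dz": 0.37},
    {"dy": 0.95, "dz": 0.37},
    {"dy": 0.95, "dz": 0.37},
    {"dy": 0.95, "dz": 0.37},
    {"dy": 0.95, "dz": 0.37},
    {"dy": 0.95, "dz": 0.37},
    {"dy": 0.95, "dz": 0.37},
    {"dy": 0.95, "dz": 0.37},
  ],
  fingers=-1,
  force=20,
)

```text
schema error: expected keys dx, dy, dz, wx, wy, wz
```

```bash
python3 - <<'E'
from go import *
go(.44,-.0045,.15,-1)
E
```

```text
t 1.1 tcp [ 0.1727 -0.6525  0.2376] jaw 104.8 q6 -16.5 q5 -70.1 F [ 0.   0.5 -0.1] w 0.0879
 turn (rows of 1) [3.45 0.   0.  ] | dworld mm [267.3 648.  -87.6] | shift in present tool [ 4.38 27.9  21.21] | after turn [ 4.38 32.63 12.8 ]
```

Call:
arm_command(
  plan=[
    {"dx": 0, "dy": 0, "dz": 0, "wx": 1, "wy": 0, "wz": 0},
    {"dx": 0, "dy": 0, "dz": 0, "wx": 1, "wy": 0, "wz": 0},
    {"dx": 0, "dy": 0, "dz": 0, "wx": 1, "wy": 0, "wz": 0},
    {"dx": 0, "dy": 0, "dz": 0, "wx": 0.45, "wy": 0, "wz": 0},
    {"dx": 0, "dy": 0.95, "dz": 0.37, "wx": 0, "wy": 0, "wz": 0},
    {"dx": 0, "dy": 0.95, "dz": 0.37, "wx": 0, "wy": 0, "wz": 0},
    {"dx": 0, "dy": 0.95, "dz": 0.37, "wx": 0, "wy": 0, "wz": 0},
    {"dx": 0, "dy": 0.95, "dz": 0.37, "wx": 0, "wy": 0, "wz": 0},
    {"dx": 0, "dy": 0.95, "dz": 0.37, "wx": 0, "wy": 0, "wz": 0},
    {"dx": 0, "dy": 0.95, "dz": 0.37, "wx": 0, "wy": 0, "wz": 0},
    {"dx": 0, "dy": 0.95, "dz": 0.37, "wx": 0, "wy": 0, "wz": 0},
    {"dx": 0, "dy": 0.95, "dz": 0.37, "wx": 0, "wy": 0, "wz": 0},
    {"dx": 0, "dy": 0.95, "dz": 0.37, "wx": 0, "wy": 0, "wz": 0},
    {"dx": 0, "dy": 0.95, "dz": 0.37, "wx": 0, "wy": 0, "wz": 0},
    {"dx": 0, "dy": 0.95, "dz": 0.37, "wx": 0, "wy": 0, "wz": 0},
    {"dx": 0, "dy": 0.95, "dz": 0.37, "wx": 0, "wy": 0, "wz": 0},
    {"dx": 0, "dy": 0.95, "dz": 0.37, "wx": 0, "wy": 0, "wz": 0},
    {"dx": 0, "dy": 0.95, "dz": 0.37, "wx": 0, "wy": 0, "wz": 0},
    {"dx": 0, "dy": 0.95, "dz": 0.37, "wx": 0, "wy": 0, "wz": 0},
    {"dx": 0, "dy": 0.95, "dz": 0.37, "wx": 0, "wy": 0, "wz": 0},
  ],
  fingers=-1,
  force=20,
)

```text
time_s: 2.77
tcp_pos: [0.3038, -0.3423, 0.237]
eef_rot: [-38.5, 89.9, -40.7]
contact_force: [0.5, 0.5, 0.6]
gripper_width: 0.0878
```

```bash
cat > g.py <<'E'
import sys
from go import *
go(*map(float,sys.argv[1:5]))
E
python3 g.py .44 -.0045 .15 -1
```

```text
t 2.77 tcp [ 0.3038 -0.3423  0.237 ] jaw 87.9 q6 -68.6 q5 -64.8 F [0.5 0.5 0.6] w 0.0878
 turn (rows of 1) [-0.25  0.02  0.02] | dworld mm [136.2 337.8 -87. ] | shift in present tool [ 4.34 17.14  6.17] | after turn [ 4.35 17.01  6.51]
```

Call:
arm_command(
  plan=[
    {"dx": 0.24, "dy": 0.95, "dz": 0.36, "wx": -0.25, "wy": 0, "wz": 0},
    {"dx": 0.24, "dy": 0.95, "dz": 0.36, "wx": 0, "wy": 0, "wz": 0},
    {"dx": 0.24, "dy": 0.95, "dz": 0.36, "wx": 0, "wy": 0, "wz": 0},
    {"dx": 0.24, "dy": 0.95, "dz": 0.36, "wx": 0, "wy": 0, "wz": 0},
    {"dx": 0.24, "dy": 0.95, "dz": 0.36, "wx": 0, "wy": 0, "wz": 0},
    {"dx": 0.24, "dy": 0.95, "dz": 0.36, "wx": 0, "wy": 0, "wz": 0},
    {"dx": 0.24, "dy": 0.95, "dz": 0.36, "wx": 0, "wy": 0, "wz": 0},
    {"dx": 0.24, "dy": 0.95, "dz": 0.36, "wx": 0, "wy": 0, "wz": 0},
    {"dx": 0.24, "dy": 0.95, "dz": 0.36, "wx": 0, "wy": 0, "wz": 0},
    {"dx": 0.24, "dy": 0.95, "dz": 0.36, "wx": 0, "wy": 0, "wz": 0},
    {"dx": 0.24, "dy": 0.95, "dz": 0.36, "wx": 0, "wy": 0, "wz": 0},
    {"dx": 0.24, "dy": 0.95, "dz": 0.36, "wx": 0, "wy": 0, "wz": 0},
    {"dx": 0.24, "dy": 0.95, "dz": 0.36, "wx": 0, "wy": 0, "wz": 0},
    {"dx": 0.24, "dy": 0.95, "dz": 0.36, "wx": 0, "wy": 0, "wz": 0},
    {"dx": 0.24, "dy": 0.95, "dz": 0.36, "wx": 0, "wy": 0, "wz": 0},
    {"dx": 0.24, "dy": 0.95, "dz": 0.36, "wx": 0, "wy": 0, "wz": 0},
    {"dx": 0.24, "dy": 0.95, "dz": 0.36, "wx": 0, "wy": 0, "wz": 0},
    {"dx": 0.24, "dy": 0.9, "dz": 0.36, "wx": 0, "wy": 0, "wz": 0},
    {"dx": 0, "dy": 0, "dz": 0, "wx": 0, "wy": 0, "wz": 0},
  ],
)

```text
time_s: 4.35
tcp_pos: [0.448, 0.0166, 0.1537]
eef_rot: [-3.9, 88.8, -4.6]
contact_force: [-0.7, 0.2, -0.2]
gripper_width: 0.0878
```

```bash
python3 g.py .44 -.0045 .0135 -1
```

```text
t 4.35 tcp [0.448  0.0166 0.1537] jaw 89.3 q6 -119.2 q5 -51.7 F [-0.7  0.2 -0.2] w 0.0878
 turn (rows of 1) [0.06 0.25 0.02] | dworld mm [  -8.   -21.1 -140.2] | shift in present tool [ 7.   -1.05 -0.53] | after turn [ 7.01 -1.06 -0.38]
```

Call:
arm_command(
  plan=[
    {"dx": 0, "dy": -1, "dz": -0.4, "wx": 0, "wy": 0.25, "wz": 0},
    {"dx": 0, "dy": 0, "dz": 0, "wx": -1, "wy": 0, "wz": 0},
    {"dx": 0, "dy": 0, "dz": 0, "wx": -1, "wy": 0, "wz": 0},
    {"dx": 0, "dy": 0, "dz": 0, "wx": -1, "wy": 0, "wz": 0},
    {"dx": 0, "dy": 0, "dz": 0, "wx": -1, "wy": 0, "wz": 0},
    {"dx": 0, "dy": 0, "dz": 0, "wx": -1, "wy": 0, "wz": 0},
    {"dx": 0, "dy": 0, "dz": 0, "wx": -1, "wy": 0, "wz": 0},
    {"dx": 0, "dy": 0, "dz": 0, "wx": -1, "wy": 0, "wz": 0},
    {"dx": 0, "dy": 0, "dz": 0, "wx": -1, "wy": 0, "wz": 0},
    {"dx": 0, "dy": 0, "dz": 0, "wx": -1, "wy": 0, "wz": 0},
    {"dx": 0, "dy": 0, "dz": 0, "wx": -1, "wy": 0, "wz": 0},
    {"dx": 0, "dy": 0, "dz": 0, "wx": -1, "wy": 0, "wz": 0},
    {"dx": 0, "dy": 0, "dz": 0, "wx": -1, "wy": 0, "wz": 0},
    {"dx": 0, "dy": 0, "dz": 0, "wx": -1, "wy": 0, "wz": 0},
    {"dx": 0, "dy": 0, "dz": 0, "wx": -1, "wy": 0, "wz": 0},
    {"dx": 0, "dy": 0, "dz": 0, "wx": -1, "wy": 0, "wz": 0},
    {"dx": 0, "dy": 0, "dz": 0, "wx": -1, "wy": 0, "wz": 0},
    {"dx": 0, "dy": 0, "dz": 0, "wx": -1, "wy": 0, "wz": 0},
    {"dx": 0, "dy": 0, "dz": 0, "wx": -1, "wy": 0, "wz": 0},
    {"dx": 0, "dy": 0, "dz": 0, "wx": -1, "wy": 0, "wz": 0},
  ],
)

```text
time_s: 6.02
tcp_pos: [0.4383, -0.0071, 0.1579]
eef_rot: [-79.0, 89.7, 11.7]
contact_force: [0.0, -0.7, 0.5]
gripper_width: 0.0882
```

Call:
arm_command(
  plan=[
    {"dx": 0, "dy": 0, "dz": 0, "wx": -1, "wy": 0, "wz": 0},
    {"dx": 0, "dy": 0, "dz": 0, "wx": -1, "wy": 0, "wz": 0},
    {"dx": 0, "dy": 0, "dz": 0, "wx": -1, "wy": 0, "wz": 0},
    {"dx": 0, "dy": 0, "dz": 0, "wx": -1, "wy": 0, "wz": 0},
    {"dx": 0, "dy": 0, "dz": 0, "wx": -1, "wy": 0, "wz": 0},
    {"dx": 0, "dy": 0, "dz": 0, "wx": -1, "wy": 0, "wz": 0},
    {"dx": 0, "dy": 0, "dz": 0, "wx": -1, "wy": 0, "wz": 0},
    {"dx": 0, "dy": 0, "dz": 0, "wx": -1, "wy": 0, "wz": 0},
    {"dx": 0, "dy": 0, "dz": 0, "wx": -1, "wy": 0, "wz": 0},
    {"dx": 0, "dy": 0, "dz": 0, "wx": -1, "wy": 0, "wz": 0},
    {"dx": 0, "dy": 0, "dz": 0, "wx": -1, "wy": 0, "wz": 0},
    {"dx": 0, "dy": 0, "dz": 0, "wx": -1, "wy": 0, "wz": 0},
    {"dx": 0, "dy": 0, "dz": 0, "wx": -1, "wy": 0, "wz": 0},
    {"dx": 0, "dy": 0, "dz": 0, "wx": -1, "wy": 0, "wz": 0},
    {"dx": 0, "dy": 0, "dz": 0, "wx": -1, "wy": 0, "wz": 0},
    {"dx": 0, "dy": 0, "dz": 0, "wx": -1, "wy": 0, "wz": 0},
    {"dx": 0, "dy": 0, "dz": 0, "wx": -1, "wy": 0, "wz": 0},
    {"dx": 0, "dy": 0, "dz": 0, "wx": -1, "wy": 0, "wz": 0},
    {"dx": 0, "dy": 0, "dz": 0, "wx": -1, "wy": 0, "wz": 0},
    {"dx": 0, "dy": 0, "dz": 0, "wx": -1, "wy": 0, "wz": 0},
  ],
)

```text
time_s: 7.68
tcp_pos: [0.4365, -0.0124, 0.1633]
eef_rot: [-169.0, 89.1, 18.0]
contact_force: [-0.8, 0.1, -0.6]
gripper_width: 0.0879
```

```bash
python3 g.py .44 -.0045 .0135 -1
```

```text
t 7.68 tcp [ 0.4365 -0.0124  0.1633] jaw -83.0 q6 72.4 q5 -53.5 F [-0.8  0.1 -0.6] w 0.0879
 turn (rows of 1) [ 1.74 -0.18  0.05] | dworld mm [   3.5    7.9 -149.8] | shift in present tool [ 7.49 -0.35 -0.11] | after turn [ 7.49 -0.4  -0.17]
```

Call:
arm_command(
  plan=[
    {"dx": 0, "dy": 0, "dz": 0, "wx": 0.9, "wy": -0.18, "wz": 0.05},
    {"dx": 0, "dy": 0, "dz": 0, "wx": 0.8, "wy": 0, "wz": 0},
    {"dx": 0.8, "dy": -0.2, "dz": -0.1, "wx": 0, "wy": 0, "wz": 0},
    {"dx": 0.9, "dy": -0.2, "dz": 0, "wx": 0, "wy": 0, "wz": 0},
    {"dx": 0.9, "dy": 0, "dz": 0, "wx": 0, "wy": 0, "wz": 0},
    {"dx": 0.9, "dy": 0, "dz": 0, "wx": 0, "wy": 0, "wz": 0},
    {"dx": 0.9, "dy": 0, "dz": 0, "wx": 0, "wy": 0, "wz": 0},
    {"dx": 0, "dy": 0, "dz": 0, "wx": 0, "wy": 0, "wz": 0},
  ],
)

```text
time_s: 8.35
tcp_pos: [0.4405, -0.0054, 0.0764]
eef_rot: [-162.9, 89.5, 16.3]
contact_force: [-0.8, -0.4, -0.1]
gripper_width: 0.0872
```

```bash
python3 g.py .44 -.0045 .0135 -1
```

```text
t 8.35 tcp [ 0.4405 -0.0054  0.0764] jaw -90.8 q6 63.9 q5 -40.3 F [-0.8 -0.4 -0.1] w 0.0872
 turn (rows of 1) [ 0.05 -0.11  0.03] | dworld mm [ -0.5   0.9 -62.9] | shift in present tool [ 3.14 -0.04  0.05] | after turn [ 3.14 -0.05  0.03]
```

Aligned; descending and closing.

Call:
arm_command(
  plan=[
    {"dx": 0.8, "dy": 0, "dz": 0, "wx": 0, "wy": -0.1, "wz": 0},
    {"dx": 0.8, "dy": 0, "dz": 0, "wx": 0, "wy": 0, "wz": 0},
    {"dx": 0.7, "dy": 0, "dz": 0, "wx": 0, "wy": 0, "wz": 0},
    {"dx": 0.4, "dy": 0, "dz": 0, "wx": 0, "wy": 0, "wz": 0},
    {"dx": 0, "dy": 0, "dz": 0, "wx": 0, "wy": 0, "wz": 0},
  ],
)

```text
time_s: 8.77
tcp_pos: [0.443, -0.0055, 0.0244]
eef_rot: [-143.1, 89.7, 36.1]
contact_force: [-0.6, 0.3, 0.2]
gripper_width: 0.0879
```

```bash
python3 g.py .44 -.0045 .0135 -1
```

```text
t 8.77 tcp [ 0.443  -0.0055  0.0244] jaw -90.7 q6 64.5 q5 -32.3 F [-0.6  0.3  0.2] w 0.0879
 turn (rows of 1) [ 0.06 -0.06  0.04] | dworld mm [ -3.    1.  -10.9] | shift in present tool [ 0.55 -0.04  0.15] | after turn [ 0.55 -0.05  0.15]
```

Call:
arm_command(
  plan=[
    {"dx": 0.35, "dy": -0.05, "dz": 0.1, "wx": 0, "wy": 0, "wz": 0},
    {"dx": 0.2, "dy": 0, "dz": 0.05, "wx": 0, "wy": 0, "wz": 0},
    {"dx": 0, "dy": 0, "dz": 0, "wx": 0, "wy": 0, "wz": 0},
  ],
)

```text
time_s: 9.02
tcp_pos: [0.4413, -0.004, 0.0147]
eef_rot: [-149.1, 89.5, 30.2]
contact_force: [0.5, 0.7, -0.2]
gripper_width: 0.0874
```

```bash
python3 g.py .44 -.0045 .0135 -1
```

```text
t 9.02 tcp [ 0.4413 -0.004   0.0147] jaw -90.7 q6 64.1 q5 -30.4 F [ 0.5  0.7 -0.2] w 0.0874
 turn (rows of 1) [ 0.06 -0.09  0.06] | dworld mm [-1.3 -0.5 -1.2] | shift in present tool [0.06 0.03 0.06] | after turn [0.06 0.03 0.06]
```

Call:
arm_command(
  plan=[
    {"dx": 0, "dy": 0, "dz": 0, "wx": 0, "wy": 0, "wz": 0},
    {"dx": 0, "dy": 0, "dz": 0, "wx": 0, "wy": 0, "wz": 0},
    {"dx": 0, "dy": 0, "dz": 0, "wx": 0, "wy": 0, "wz": 0},
    {"dx": 0, "dy": 0, "dz": 0, "wx": 0, "wy": 0, "wz": 0},
    {"dx": 0, "dy": 0, "dz": 0, "wx": 0, "wy": 0, "wz": 0},
    {"dx": 0, "dy": 0, "dz": 0, "wx": 0, "wy": 0, "wz": 0},
    {"dx": 0, "dy": 0, "dz": 0, "wx": 0, "wy": 0, "wz": 0},
    {"dx": 0, "dy": 0, "dz": 0, "wx": 0, "wy": 0, "wz": 0},
  ],
  fingers=1,
  force=25,
)

```text
time_s: 9.68
tcp_pos: [0.4426, -0.0033, 0.0168]
eef_rot: [-151.8, 89.3, 27.5]
contact_force: [-0.8, -0.1, -0.8]
gripper_width: 0.0397
```

```bash
python3 g.py .641 .276 .12 1.7
```

```text
t 9.68 tcp [ 0.4426 -0.0033  0.0168] jaw -90.7 q6 64.1 q5 -30.5 F [-0.8 -0.1 -0.8] w 0.0397
 turn (rows of 1) [-0.52 -0.14  0.07] | dworld mm [198.4 279.3 103.2] | shift in present tool [ -4.97 -14.11  -9.81] | after turn [ -5.16 -13.66 -10.33]
```

Call:
arm_command(
  plan=[
    {"dx": 0.15, "dy": 0, "dz": 0.06, "wx": 0, "wy": -0.1, "wz": 0},
    {"dx": 0, "dy": 0, "dz": 0, "wx": 0, "wy": 0, "wz": 0},
    {"dx": 0, "dy": 0, "dz": 0, "wx": 0, "wy": 0, "wz": 0},
    {"dx": 0, "dy": 0, "dz": 0, "wx": 0, "wy": 0, "wz": 0},
    {"dx": 0, "dy": 0, "dz": 0, "wx": 0, "wy": 0, "wz": 0},
  ],
)

```text
time_s: 10.1
tcp_pos: [0.4412, -0.0033, 0.0135]
eef_rot: [-106.7, 89.7, 72.6]
contact_force: [-1.5, -0.5, 1.6]
gripper_width: 0.0277
```

```bash
python3 g.py .641 .276 .12 1.7
```

```text
t 10.1 tcp [ 0.4412 -0.0033  0.0135] jaw -90.7 q6 64.6 q5 -30.7 F [-1.5 -0.5  1.6] w 0.0277
 turn (rows of 1) [-0.52 -0.02  0.07] | dworld mm [199.8 279.3 106.5] | shift in present tool [ -5.23 -14.11  -9.83] | after turn [ -5.32 -13.66 -10.4 ]
```

Call:
arm_command(
  plan=[
    {"dx": -0.5, "dy": 0, "dz": 0, "wx": 0, "wy": 0, "wz": 0},
    {"dx": -1, "dy": 0, "dz": 0, "wx": 0, "wy": 0, "wz": 0},
    {"dx": -1, "dy": 0, "dz": 0, "wx": 0, "wy": 0, "wz": 0},
    {"dx": -1, "dy": 0, "dz": 0, "wx": 0, "wy": 0, "wz": 0},
    {"dx": -1, "dy": 0, "dz": 0, "wx": 0, "wy": 0, "wz": 0},
    {"dx": -0.6, "dy": -0.5, "dz": -0.4, "wx": -0.5, "wy": 0, "wz": 0},
    {"dx": 0, "dy": -0.98, "dz": -0.75, "wx": 0, "wy": 0, "wz": 0},
    {"dx": 0, "dy": -0.98, "dz": -0.75, "wx": 0, "wy": 0, "wz": 0},
    {"dx": 0, "dy": -0.98, "dz": -0.75, "wx": 0, "wy": 0, "wz": 0},
    {"dx": 0, "dy": -0.98, "dz": -0.75, "wx": 0, "wy": 0, "wz": 0},
    {"dx": 0, "dy": -0.98, "dz": -0.75, "wx": 0, "wy": 0, "wz": 0},
    {"dx": 0, "dy": -0.98, "dz": -0.75, "wx": 0, "wy": 0, "wz": 0},
    {"dx": 0, "dy": -0.98, "dz": -0.75, "wx": 0, "wy": 0, "wz": 0},
    {"dx": 0, "dy": -0.98, "dz": -0.75, "wx": 0, "wy": 0, "wz": 0},
    {"dx": 0, "dy": -0.98, "dz": -0.75, "wx": 0, "wy": 0, "wz": 0},
    {"dx": 0, "dy": -0.98, "dz": -0.75, "wx": 0, "wy": 0, "wz": 0},
    {"dx": 0, "dy": -0.98, "dz": -0.75, "wx": 0, "wy": 0, "wz": 0},
    {"dx": 0, "dy": -0.6, "dz": -0.45, "wx": 0, "wy": 0, "wz": 0},
    {"dx": 0, "dy": 0, "dz": 0, "wx": 0, "wy": 0, "wz": 0},
  ],
)

```text
time_s: 11.68
tcp_pos: [0.6196, 0.2478, 0.1161]
eef_rot: [-39.8, 89.6, 141.6]
contact_force: [0.8, -0.4, -0.2]
gripper_width: 0.0278
```

```bash
python3 g.py .642 .276 .06 1.7
```

```text
t 11.68 tcp [0.6196 0.2478 0.1161] jaw -88.5 q6 53.4 q5 -56.2 F [ 0.8 -0.4 -0.2] w 0.0278
 turn (rows of 1) [-0.05  0.07  0.06] | dworld mm [ 22.4  28.2 -56.1] | shift in present tool [ 2.81 -1.37 -1.17] | after turn [ 2.81 -1.38 -1.16]
```

Call:
arm_command(
  plan=[
    {"dx": 0, "dy": -0.7, "dz": -0.6, "wx": -0.05, "wy": 0.07, "wz": 0.05},
    {"dx": 0.2, "dy": -0.7, "dz": -0.55, "wx": 0, "wy": 0, "wz": 0},
    {"dx": 0.6, "dy": 0, "dz": 0, "wx": 0, "wy": 0, "wz": 0},
    {"dx": 0.8, "dy": 0, "dz": 0, "wx": 0, "wy": 0, "wz": 0},
    {"dx": 0.6, "dy": 0, "dz": 0, "wx": 0, "wy": 0, "wz": 0},
    {"dx": 0, "dy": 0, "dz": 0, "wx": 0, "wy": 0, "wz": 0},
  ],
)

```text
time_s: 12.18
tcp_pos: [0.6404, 0.2763, 0.0666]
eef_rot: [20.4, 89.8, -157.9]
contact_force: [-0.3, -0.2, -1.9]
gripper_width: 0.0277
```

```bash
python3 g.py .642 .276 .0235 1.7
```

```text
t 12.18 tcp [0.6404 0.2763 0.0666] jaw -88.3 q6 52.5 q5 -52.6 F [-0.3 -0.2 -1.9] w 0.0277
 turn (rows of 1) [-0.    0.05 -0.02] | dworld mm [  1.6  -0.3 -43.1] | shift in present tool [ 2.16  0.02 -0.09] | after turn [ 2.16  0.02 -0.08]
```

Call:
arm_command(
  plan=[
    {"dx": 0.6, "dy": 0, "dz": -0.08, "wx": 0, "wy": 0, "wz": 0},
    {"dx": 0.6, "dy": 0, "dz": 0, "wx": 0, "wy": 0, "wz": 0},
    {"dx": 0.5, "dy": 0, "dz": 0, "wx": 0, "wy": 0, "wz": 0},
    {"dx": 0.3, "dy": 0, "dz": 0, "wx": 0, "wy": 0, "wz": 0},
    {"dx": 0, "dy": 0, "dz": 0, "wx": 0, "wy": 0, "wz": 0},
  ],
)

```text
time_s: 12.6
tcp_pos: [0.6417, 0.2748, 0.0235]
eef_rot: [23.6, 89.8, -154.8]
contact_force: [0.2, 1.1, 0.9]
gripper_width: 0.0277
```

```bash
python3 g.py .642 .276 .0235 1.7
```

```text
t 12.6 tcp [0.6417 0.2748 0.0235] jaw -88.4 q6 52.6 q5 -48.0 F [0.2 1.1 0.9] w 0.0277
 turn (rows of 1) [-0.01  0.04 -0.02] | dworld mm [ 0.3  1.2 -0. ] | shift in present tool [ 0.   -0.06 -0.02] | after turn [ 0.   -0.06 -0.02]
```

Down at the floor. Release.

Call:
arm_command(
  plan=[
    {"dx": 0, "dy": 0, "dz": 0, "wx": 0, "wy": 0, "wz": 0},
    {"dx": 0, "dy": 0, "dz": 0, "wx": 0, "wy": 0, "wz": 0},
    {"dx": 0, "dy": 0, "dz": 0, "wx": 0, "wy": 0, "wz": 0},
    {"dx": -0.02, "dy": 0, "dz": 0, "wx": 0, "wy": 0, "wz": 0},
    {"dx": -0.4, "dy": 0, "dz": 0, "wx": 0, "wy": 0, "wz": 0},
    {"dx": -0.8, "dy": 0, "dz": 0, "wx": 0, "wy": 0, "wz": 0},
    {"dx": -1, "dy": 0, "dz": 0, "wx": 0, "wy": 0, "wz": 0},
    {"dx": -1, "dy": 0, "dz": 0, "wx": 0, "wy": 0, "wz": 0},
    {"dx": -1, "dy": 0, "dz": 0, "wx": 0, "wy": 0, "wz": 0},
    {"dx": -1, "dy": 0, "dz": 0, "wx": 0, "wy": 0, "wz": 0},
  ],
  fingers=-1,
)

```text
time_s: 13.43
tcp_pos: [0.6401, 0.2735, 0.1315]
eef_rot: [30.1, 89.4, -148.3]
contact_force: [1.2, 0.7, -0.4]
gripper_width: 0.0858
```

```bash
python3 g.py .4275 .297 .12 -16.5
```

```text
t 13.43 tcp [0.6401 0.2735 0.1315] jaw -88.4 q6 52.6 q5 -60.0 F [ 1.2  0.7 -0.4] w 0.0858
 turn (rows of 1) [ 3.95  0.1  -0.08] | dworld mm [-212.6   23.5  -11.5] | shift in present tool [ 0.66 -1.48 10.59] | after turn [ 0.58  1.89 10.53]
```

Call:
arm_command(
  plan=[
    {"dx": 0, "dy": 0, "dz": 0, "wx": 1, "wy": 0.1, "wz": -0.08},
    {"dx": 0, "dy": 0, "dz": 0, "wx": 1, "wy": 0, "wz": 0},
    {"dx": 0, "dy": 0, "dz": 0, "wx": 1, "wy": 0, "wz": 0},
    {"dx": 0, "dy": 0, "dz": 0, "wx": 0.95, "wy": 0, "wz": 0},
    {"dx": 0, "dy": 0.18, "dz": 0.95, "wx": 0, "wy": 0, "wz": 0},
    {"dx": 0, "dy": 0.18, "dz": 0.95, "wx": 0, "wy": 0, "wz": 0},
    {"dx": 0, "dy": 0.18, "dz": 0.95, "wx": 0, "wy": 0, "wz": 0},
    {"dx": 0, "dy": 0.18, "dz": 0.95, "wx": 0, "wy": 0, "wz": 0},
    {"dx": 0, "dy": 0.18, "dz": 0.95, "wx": 0, "wy": 0, "wz": 0},
    {"dx": 0, "dy": 0.18, "dz": 0.95, "wx": 0, "wy": 0, "wz": 0},
    {"dx": 0, "dy": 0.18, "dz": 0.95, "wx": 0, "wy": 0, "wz": 0},
    {"dx": 0, "dy": 0.18, "dz": 0.95, "wx": 0, "wy": 0, "wz": 0},
    {"dx": 0, "dy": 0.18, "dz": 0.95, "wx": 0, "wy": 0, "wz": 0},
    {"dx": 0, "dy": 0.18, "dz": 0.95, "wx": 0, "wy": 0, "wz": 0},
    {"dx": 0, "dy": 0, "dz": 0, "wx": 0, "wy": 0, "wz": 0},
  ],
)

```text
time_s: 14.68
tcp_pos: [0.446, 0.2983, 0.1526]
eef_rot: [-123.6, 88.3, 38.8]
contact_force: [-0.4, -0.1, 0.1]
gripper_width: 0.0875
```

```bash
python3 g.py .4275 .297 .016 -16.5; python3 - <<'E'
from h import *
for n in("top","scene"):
    p,d=r.capture(n); 
    cv2.imwrite(f"pics/{n}_a.png",cv2.resize(np.clip(p[...,::-1]*1.4,0,255).astype(np.uint8),(800,600)))
E
```

```text
t 14.68 tcp [0.446  0.2983 0.1526] jaw -107.5 q6 17.0 q5 -52.4 F [-0.4 -0.1  0.1] w 0.0875
 turn (rows of 1) [-0.22 -0.21  0.31] | dworld mm [ -18.5   -1.3 -136.6] | shift in present tool [6.8  0.51 0.98] | after turn [6.83 0.32 0.87]
```

View pics/scene_a.png

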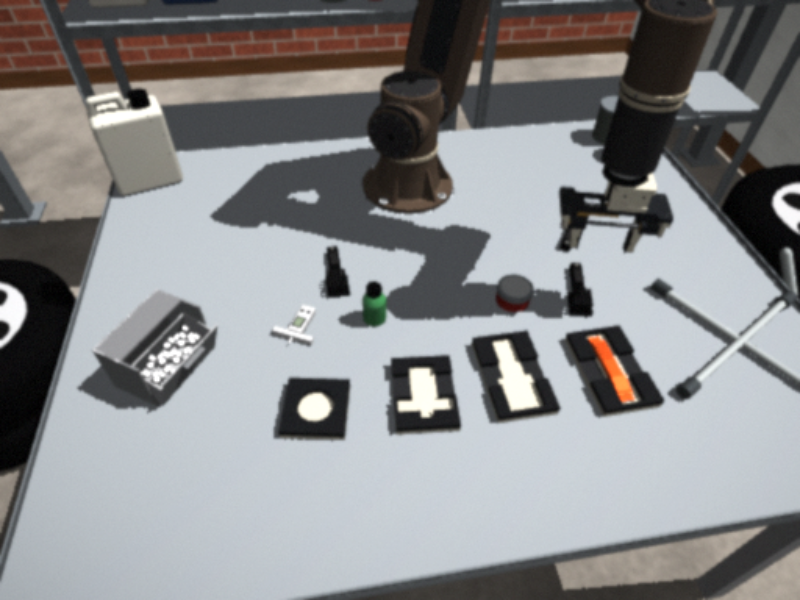

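View pics/top_a.png

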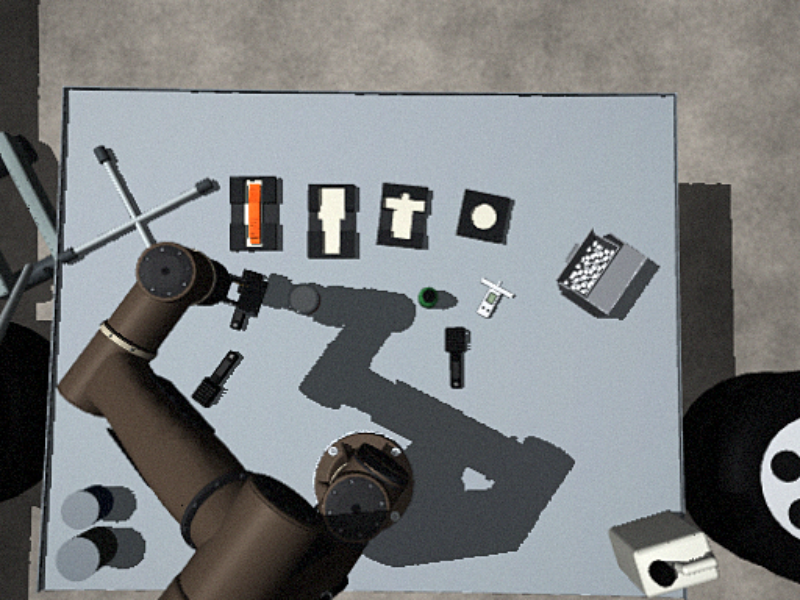

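Call:
arm_command(
  plan=[
    {"dx": 0, "dy": 0.4, "dz": 0.5, "wx": -0.22, "wy": -0.2, "wz": 0.3},
    {"dx": 0.5, "dy": 0, "dz": 0.5, "wx": 0, "wy": 0, "wz": 0},
    {"dx": 0.9, "dy": 0, "dz": 0, "wx": 0, "wy": 0, "wz": 0},
    {"dx": 0.9, "dy": 0, "dz": 0, "wx": 0, "wy": 0, "wz": 0},
    {"dx": 0.9, "dy": 0, "dz": 0, "wx": 0, "wy": 0, "wz": 0},
    {"dx": 0.9, "dy": 0, "dz": 0, "wx": 0, "wy": 0, "wz": 0},
    {"dx": 0, "dy": 0, "dz": 0, "wx": 0, "wy": 0, "wz": 0},
  ],
)

```text
time_s: 15.37
tcp_pos: [0.4334, 0.3005, 0.0731]
eef_rot: [-120.9, 89.2, 42.6]
contact_force: [-0.4, -0.6, -0.3]
gripper_width: 0.0877
```

```bash
python3 g.py .4246 .2979 .014 -16.7
```

```text
t 15.37 tcp [0.4334 0.3005 0.0731] jaw -106.5 q6 17.1 q5 -42.6 F [-0.4 -0.6 -0.3] w 0.0877
 turn (rows of 1) [ 0.04 -0.09  0.15] | dworld mm [ -8.8  -2.6 -59.1] | shift in present tool [2.95 0.29 0.41] | after turn [2.96 0.25 0.39]
```

Call:
arm_command(
  plan=[
    {"dx": 0, "dy": 0.25, "dz": 0.4, "wx": 0.04, "wy": -0.1, "wz": 0.15},
    {"dx": 0.7, "dy": 0, "dz": 0, "wx": 0, "wy": 0, "wz": 0},
    {"dx": 0.8, "dy": 0, "dz": 0, "wx": 0, "wy": 0, "wz": 0},
    {"dx": 0.6, "dy": 0, "dz": 0, "wx": 0, "wy": 0, "wz": 0},
    {"dx": 0, "dy": 0, "dz": 0, "wx": 0, "wy": 0, "wz": 0},
  ],
)

```text
time_s: 15.78
tcp_pos: [0.4265, 0.2995, 0.0346]
eef_rot: [-77.7, 89.9, 85.5]
contact_force: [-1.4, -0.7, -0.2]
gripper_width: 0.0874
```

```bash
python3 g.py .4246 .2979 .014 -16.7
```

```text
t 15.78 tcp [0.4265 0.2995 0.0346] jaw -106.8 q6 16.6 q5 -38.0 F [-1.4 -0.7 -0.2] w 0.0874
 turn (rows of 1) [-0.03  0.    0.02] | dworld mm [ -1.9  -1.6 -20.6] | shift in present tool [1.03 0.11 0.07] | after turn [1.03 0.11 0.07]
```

Call:
arm_command(
  plan=[
    {"dx": 0.4, "dy": 0.1, "dz": 0.07, "wx": 0, "wy": 0, "wz": 0},
    {"dx": 0.4, "dy": 0, "dz": 0.03, "wx": 0, "wy": 0, "wz": 0},
    {"dx": 0.3, "dy": 0, "dz": 0, "wx": 0, "wy": 0, "wz": 0},
    {"dx": 0, "dy": 0, "dz": 0, "wx": 0, "wy": 0, "wz": 0},
  ],
)

```text
time_s: 16.12
tcp_pos: [0.4252, 0.2998, 0.0145]
eef_rot: [-102.2, 89.7, 61.0]
contact_force: [0.6, 0.4, -0.7]
gripper_width: 0.0876
```

```bash
python3 g.py .4246 .2979 .014 -16.7
```

```text
t 16.12 tcp [0.4252 0.2998 0.0145] jaw -106.8 q6 16.4 q5 -34.9 F [ 0.6  0.4 -0.7] w 0.0876
 turn (rows of 1) [-0.03 -0.01  0.06] | dworld mm [-0.6 -1.9 -0.5] | shift in present tool [0.03 0.1  0.  ] | after turn [0.03 0.1  0.  ]
```

Call:
arm_command(
  plan=[
    {"dx": 0, "dy": 0.08, "dz": 0, "wx": 0, "wy": 0, "wz": 0},
    {"dx": 0.02, "dy": 0, "dz": 0, "wx": 0, "wy": 0, "wz": 0},
    {"dx": 0.02, "dy": 0, "dz": 0, "wx": 0, "wy": 0, "wz": 0},
    {"dx": 0.02, "dy": 0, "dz": 0, "wx": 0, "wy": 0, "wz": 0},
    {"dx": 0.02, "dy": 0, "dz": 0, "wx": 0, "wy": 0, "wz": 0},
    {"dx": 0.02, "dy": 0, "dz": 0, "wx": 0, "wy": 0, "wz": 0},
    {"dx": 0, "dy": 0, "dz": 0, "wx": 0, "wy": 0, "wz": 0},
    {"dx": 0, "dy": 0, "dz": 0, "wx": 0, "wy": 0, "wz": 0},
    {"dx": 0, "dy": 0, "dz": 0, "wx": 0, "wy": 0, "wz": 0},
    {"dx": 0, "dy": 0, "dz": 0, "wx": 0, "wy": 0, "wz": 0},
    {"dx": 0, "dy": 0, "dz": 0, "wx": 0, "wy": 0, "wz": 0},
    {"dx": 0, "dy": 0, "dz": 0, "wx": 0, "wy": 0, "wz": 0},
  ],
  fingers=1,
  force=30,
)

```text
time_s: 17.12
tcp_pos: [0.4253, 0.2989, 0.0138]
eef_rot: [-105.8, 89.6, 57.4]
contact_force: [-0.2, -0.4, -0.2]
gripper_width: 0.0255
```

```bash
python3 g.py .622 .087 .15 1.0
```

```text
t 17.12 tcp [0.4253 0.2989 0.0138] jaw -106.8 q6 16.5 q5 -34.6 F [-0.2 -0.4 -0.2] w 0.0255
 turn (rows of 1) [-3.88 -0.04  0.08] | dworld mm [ 196.7 -211.9  136.2] | shift in present tool [ -6.83   7.25 -12.49] | after turn [-6.81 10.76 -9.65]
```

Call:
arm_command(
  plan=[
    {"dx": -0.4, "dy": 0, "dz": 0, "wx": 0, "wy": 0, "wz": 0},
    {"dx": -0.8, "dy": 0, "dz": 0, "wx": 0, "wy": 0, "wz": 0},
    {"dx": -1, "dy": 0, "dz": 0, "wx": 0, "wy": 0, "wz": 0},
    {"dx": -1, "dy": 0, "dz": 0, "wx": 0, "wy": 0, "wz": 0},
    {"dx": -1, "dy": 0, "dz": 0, "wx": 0, "wy": 0, "wz": 0},
    {"dx": -0.8, "dy": 0, "dz": 0, "wx": -0.9, "wy": 0, "wz": 0},
    {"dx": 0, "dy": 0, "dz": 0, "wx": -1, "wy": 0, "wz": 0},
    {"dx": 0, "dy": 0, "dz": 0, "wx": -1, "wy": 0, "wz": 0},
    {"dx": 0, "dy": 0, "dz": 0, "wx": -0.9, "wy": 0, "wz": 0},
    {"dx": 0, "dy": 0.95, "dz": -0.85, "wx": 0, "wy": 0, "wz": 0},
    {"dx": 0, "dy": 0.95, "dz": -0.85, "wx": 0, "wy": 0, "wz": 0},
    {"dx": 0, "dy": 0.95, "dz": -0.85, "wx": 0, "wy": 0, "wz": 0},
    {"dx": 0, "dy": 0.95, "dz": -0.85, "wx": 0, "wy": 0, "wz": 0},
    {"dx": 0, "dy": 0.95, "dz": -0.85, "wx": 0, "wy": 0, "wz": 0},
    {"dx": 0, "dy": 0.95, "dz": -0.85, "wx": 0, "wy": 0, "wz": 0},
    {"dx": 0, "dy": 0.95, "dz": -0.85, "wx": 0, "wy": 0, "wz": 0},
    {"dx": 0, "dy": 0.95, "dz": -0.85, "wx": 0, "wy": 0, "wz": 0},
    {"dx": 0, "dy": 0.95, "dz": -0.85, "wx": 0, "wy": 0, "wz": 0},
    {"dx": 0, "dy": 0, "dz": 0, "wx": 0, "wy": 0, "wz": 0},
  ],
)

```text
time_s: 18.7
tcp_pos: [0.5859, 0.123, 0.1276]
eef_rot: [-116.4, 89.5, 65.4]
contact_force: [-0.4, 0.5, -1.0]
gripper_width: 0.0256
```

```bash
python3 g.py .6225 .087 .06 1.0
```

```text
t 18.7 tcp [0.5859 0.123  0.1276] jaw -88.2 q6 61.6 q5 -53.5 F [-0.4  0.5 -1. ] w 0.0256
 turn (rows of 1) [ 0.17 -0.04  0.09] | dworld mm [ 36.6 -36.  -67.6] | shift in present tool [ 3.37  1.88 -1.76] | after turn [ 3.38  1.83 -1.8 ]
```

Call:
arm_command(
  plan=[
    {"dx": 0, "dy": 0.9, "dz": -0.9, "wx": 0.17, "wy": -0.04, "wz": 0.09},
    {"dx": 0, "dy": 0.9, "dz": -0.9, "wx": 0, "wy": 0, "wz": 0},
    {"dx": 0.7, "dy": 0, "dz": 0, "wx": 0, "wy": 0, "wz": 0},
    {"dx": 0.9, "dy": 0, "dz": 0, "wx": 0, "wy": 0, "wz": 0},
    {"dx": 0.8, "dy": 0, "dz": 0, "wx": 0, "wy": 0, "wz": 0},
    {"dx": 0.4, "dy": 0, "dz": 0, "wx": 0, "wy": 0, "wz": 0},
    {"dx": 0, "dy": 0, "dz": 0, "wx": 0, "wy": 0, "wz": 0},
  ],
)

```text
time_s: 19.28
tcp_pos: [0.6248, 0.0835, 0.0728]
eef_rot: [-145.6, 89.9, 35.1]
contact_force: [1.2, -0.3, -2.3]
gripper_width: 0.0258
```

```bash
python3 g.py .6225 .087 .0238 1.0
```

```text
t 19.28 tcp [0.6248 0.0835 0.0728] jaw -89.3 q6 65.4 q5 -48.7 F [ 1.2 -0.3 -2.3] w 0.0258
 turn (rows of 1) [-0.07 -0.01  0.01] | dworld mm [ -2.3   3.5 -49. ] | shift in present tool [ 2.45 -0.18  0.12] | after turn [ 2.45 -0.18  0.11]
```

Call:
arm_command(
  plan=[
    {"dx": 0.2, "dy": -0.18, "dz": 0.12, "wx": -0.07, "wy": 0, "wz": 0},
    {"dx": 0.7, "dy": 0, "dz": 0, "wx": 0, "wy": 0, "wz": 0},
    {"dx": 0.6, "dy": 0, "dz": 0, "wx": 0, "wy": 0, "wz": 0},
    {"dx": 0.3, "dy": 0, "dz": 0, "wx": 0, "wy": 0, "wz": 0},
    {"dx": 0, "dy": 0, "dz": 0, "wx": 0, "wy": 0, "wz": 0},
  ],
)

```text
time_s: 19.7
tcp_pos: [0.6229, 0.0893, 0.0384]
eef_rot: [-158.7, 89.7, 22.5]
contact_force: [0.1, 0.8, -1.5]
gripper_width: 0.0254
```

```bash
python3 g.py .6225 .087 .0238 1.0
```

```text
t 19.7 tcp [0.6229 0.0893 0.0384] jaw -88.8 q6 65.2 q5 -44.4 F [ 0.1  0.8 -1.5] w 0.0254
 turn (rows of 1) [ 0.04 -0.05  0.02] | dworld mm [ -0.4  -2.3 -14.6] | shift in present tool [0.73 0.12 0.03] | after turn [0.73 0.11 0.02]
```

Call:
arm_command(
  plan=[
    {"dx": 0.3, "dy": 0.1, "dz": 0, "wx": 0, "wy": -0.05, "wz": 0},
    {"dx": 0.25, "dy": 0, "dz": 0, "wx": 0, "wy": 0, "wz": 0},
    {"dx": 0.2, "dy": 0, "dz": 0, "wx": 0, "wy": 0, "wz": 0},
    {"dx": 0, "dy": 0, "dz": 0, "wx": 0, "wy": 0, "wz": 0},
  ],
)

```text
time_s: 20.03
tcp_pos: [0.6242, 0.0881, 0.024]
eef_rot: [-138.1, 89.8, 43.2]
contact_force: [-0.1, -0.2, -0.5]
gripper_width: 0.0257
```

```bash
python3 g.py .6225 .087 .0238 1.0
```

```text
t 20.03 tcp [0.6242 0.0881 0.024 ] jaw -88.7 q6 65.6 q5 -42.9 F [-0.1 -0.2 -0.5] w 0.0257
 turn (rows of 1) [ 0.06 -0.03  0.03] | dworld mm [-1.7 -1.1 -0.2] | shift in present tool [0.01 0.05 0.09] | after turn [0.01 0.05 0.09]
```

Call:
arm_command(
  plan=[
    {"dx": 0, "dy": 0, "dz": 0, "wx": 0, "wy": 0, "wz": 0},
    {"dx": 0, "dy": 0, "dz": 0, "wx": 0, "wy": 0, "wz": 0},
    {"dx": 0, "dy": 0, "dz": 0, "wx": 0, "wy": 0, "wz": 0},
    {"dx": -0.02, "dy": 0, "dz": 0, "wx": 0, "wy": 0, "wz": 0},
    {"dx": -0.4, "dy": 0, "dz": 0, "wx": 0, "wy": 0, "wz": 0},
    {"dx": -0.8, "dy": 0, "dz": 0, "wx": 0, "wy": 0, "wz": 0},
    {"dx": -1, "dy": 0, "dz": 0, "wx": 0, "wy": 0, "wz": 0},
    {"dx": -1, "dy": 0, "dz": 0, "wx": 0, "wy": 0, "wz": 0},
    {"dx": -1, "dy": 0, "dz": 0, "wx": 0, "wy": 0, "wz": 0},
    {"dx": -1, "dy": 0, "dz": 0, "wx": 0, "wy": 0, "wz": 0},
    {"dx": -1, "dy": 0, "dz": 0, "wx": 0, "wy": 0, "wz": 0},
  ],
  fingers=-1,
)

```text
time_s: 20.95
tcp_pos: [0.6219, 0.0865, 0.1534]
eef_rot: [1.8, 89.8, -177.0]
contact_force: [0.0, 0.7, 0.6]
gripper_width: 0.0864
```

```bash
python3 g.py .4294 -.2935 .15 -27.8
```

```text
t 20.95 tcp [0.6219 0.0865 0.1534] jaw -88.8 q6 65.6 q5 -58.4 F [0.  0.7 0.6] w 0.0864
 turn (rows of 1) [ 6.33  0.04 -0.01] | dworld mm [-192.5 -380.    -3.4] | shift in present tool [ 0.2  18.79 10.02] | after turn [ 0.17 21.29 -0.35]
```

Call:
arm_command(
  plan=[
    {"dx": -0.5, "dy": 0, "dz": 0, "wx": 1, "wy": 0, "wz": 0},
    {"dx": -0.5, "dy": 0, "dz": 0, "wx": 1, "wy": 0, "wz": 0},
    {"dx": 0, "dy": 0, "dz": 0, "wx": 1, "wy": 0, "wz": 0},
    {"dx": 0, "dy": 0, "dz": 0, "wx": 1, "wy": 0, "wz": 0},
    {"dx": 0, "dy": 0, "dz": 0, "wx": 1, "wy": 0, "wz": 0},
    {"dx": 0, "dy": 0, "dz": 0, "wx": 1, "wy": 0, "wz": 0},
    {"dx": 0, "dy": 0, "dz": 0, "wx": 0.3, "wy": 0, "wz": 0},
    {"dx": 0, "dy": 0.95, "dz": -0.02, "wx": 0, "wy": 0, "wz": 0},
    {"dx": 0, "dy": 0.95, "dz": -0.02, "wx": 0, "wy": 0, "wz": 0},
    {"dx": 0, "dy": 0.95, "dz": -0.02, "wx": 0, "wy": 0, "wz": 0},
    {"dx": 0, "dy": 0.95, "dz": -0.02, "wx": 0, "wy": 0, "wz": 0},
    {"dx": 0, "dy": 0.95, "dz": -0.02, "wx": 0, "wy": 0, "wz": 0},
    {"dx": 0, "dy": 0.95, "dz": -0.02, "wx": 0, "wy": 0, "wz": 0},
    {"dx": 0, "dy": 0.95, "dz": -0.02, "wx": 0, "wy": 0, "wz": 0},
    {"dx": 0, "dy": 0.95, "dz": -0.02, "wx": 0, "wy": 0, "wz": 0},
    {"dx": 0, "dy": 0.95, "dz": -0.02, "wx": 0, "wy": 0, "wz": 0},
    {"dx": 0, "dy": 0.95, "dz": -0.02, "wx": 0, "wy": 0, "wz": 0},
    {"dx": 0, "dy": 0.95, "dz": -0.02, "wx": 0, "wy": 0, "wz": 0},
    {"dx": 0, "dy": 0.95, "dz": -0.02, "wx": 0, "wy": 0, "wz": 0},
    {"dx": 0, "dy": 0.95, "dz": -0.02, "wx": 0, "wy": 0, "wz": 0},
  ],
)

```text
time_s: 22.62
tcp_pos: [0.4945, -0.1521, 0.1909]
eef_rot: [-131.5, 88.8, 19.6]
contact_force: [-0.1, -0.8, 0.0]
gripper_width: 0.0874
```

```bash
python3 g.py .4294 -.2935 .15 -27.8
```

```text
t 22.62 tcp [ 0.4945 -0.1521  0.1909] jaw -118.9 q6 56.9 q5 -58.2 F [-0.1 -0.8  0. ] w 0.0874
 turn (rows of 1) [-0.24 -0.17  0.19] | dworld mm [ -65.1 -141.4  -40.9] | shift in present tool [ 1.94  7.79 -0.54] | after turn [ 2.05  7.77 -0.42]
```

Call:
arm_command(
  plan=[
    {"dx": 0, "dy": 0.8, "dz": -0.1, "wx": -0.24, "wy": -0.15, "wz": 0.2},
    {"dx": 0, "dy": 0.9, "dz": -0.1, "wx": 0, "wy": 0, "wz": 0},
    {"dx": 0, "dy": 0.9, "dz": -0.05, "wx": 0, "wy": 0, "wz": 0},
    {"dx": 0, "dy": 0.9, "dz": -0.05, "wx": 0, "wy": 0, "wz": 0},
    {"dx": 0, "dy": 0.9, "dz": -0.05, "wx": 0, "wy": 0, "wz": 0},
    {"dx": 0, "dy": 0.9, "dz": 0, "wx": 0, "wy": 0, "wz": 0},
    {"dx": 0, "dy": 0.9, "dz": 0, "wx": 0, "wy": 0, "wz": 0},
    {"dx": 0, "dy": 0.6, "dz": 0, "wx": 0, "wy": 0, "wz": 0},
    {"dx": 0, "dy": 0, "dz": 0, "wx": 0, "wy": 0, "wz": 0},
  ],
)

```text
time_s: 23.37
tcp_pos: [0.418, -0.2915, 0.1935]
eef_rot: [176.7, 89.8, -31.4]
contact_force: [-0.3, -1.0, -1.3]
gripper_width: 0.0876
```

```bash
python3 g.py .4294 -.2935 .014 -27.8;  python3 - <<'E'
from h import *
for n in("top","scene"):
    p,d=r.capture(n); 
    cv2.imwrite(f"pics/{n}_b.png",cv2.resize(np.clip(p[...,::-1]*1.4,0,255).astype(np.uint8),(800,600)))
E
```

```text
t 23.37 tcp [ 0.418  -0.2915  0.1935] jaw -118.1 q6 74.6 q5 -59.2 F [-0.3 -1.  -1.3] w 0.0876
 turn (rows of 1) [-0.06 -0.05 -0.  ] | dworld mm [  11.4   -2.  -179.5] | shift in present tool [ 8.98 -0.18 -0.51] | after turn [ 8.97 -0.18 -0.55]
```

View pics/top_b.png

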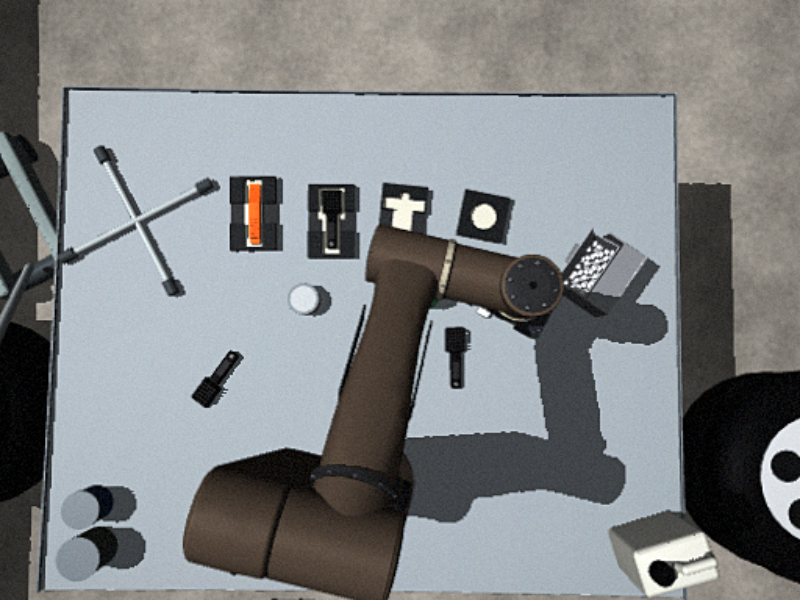

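View pics/scene_b.png

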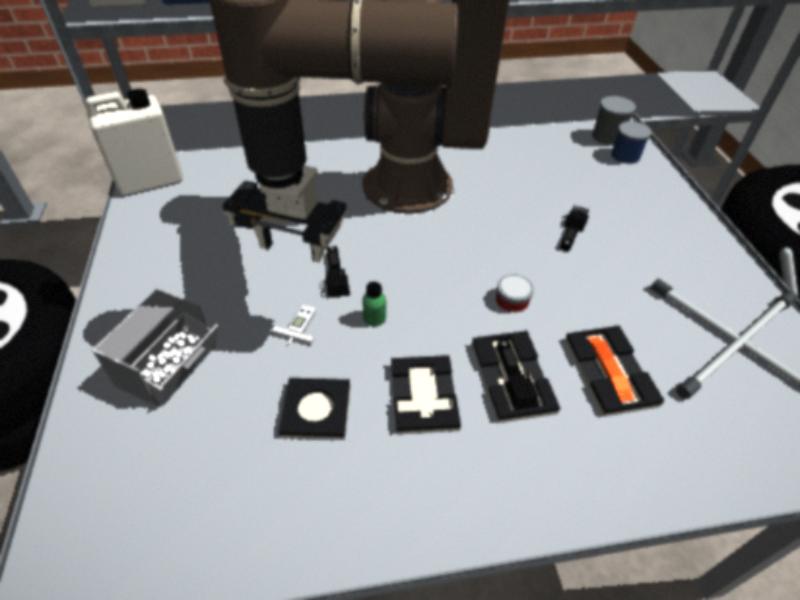

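```bash
python3 - <<'E'
from meas import *
p,C=grab("top",1)
for u,v in((400,265),(440,270),(480,280),(530,285),(385,300)): print(C[int(v/1.5625),int(u/1.5625)].round(3))
E
```

```text
[ 0.446 -0.087  0.612]
[ 0.44  -0.148  0.606]
[ 0.424 -0.212  0.604]
[ 0.416 -0.287  0.62 ]
[ 0.387 -0.064  0.653]meas.py:6: RuntimeWarning: All-NaN slice encountered
  p=np.mean(ps,0); d=np.array(ds); d[d==0]=np.nan; d=np.nan_to_num(np.nanmedian(d,0))
```

Call:
arm_command(
  plan=[
    {"dx": 0.5, "dy": -0.1, "dz": -0.3, "wx": -0.06, "wy": -0.05, "wz": 0},
    {"dx": 0.9, "dy": -0.08, "dz": -0.25, "wx": 0, "wy": 0, "wz": 0},
    {"dx": 0.9, "dy": 0, "dz": 0, "wx": 0, "wy": 0, "wz": 0},
    {"dx": 0.9, "dy": 0, "dz": 0, "wx": 0, "wy": 0, "wz": 0},
    {"dx": 0.9, "dy": 0, "dz": 0, "wx": 0, "wy": 0, "wz": 0},
    {"dx": 0.9, "dy": 0, "dz": 0, "wx": 0, "wy": 0, "wz": 0},
    {"dx": 0.9, "dy": 0, "dz": 0, "wx": 0, "wy": 0, "wz": 0},
    {"dx": 0, "dy": 0, "dz": 0, "wx": 0, "wy": 0, "wz": 0},
  ],
)

```text
time_s: 24.18
tcp_pos: [0.4374, -0.2882, 0.0683]
eef_rot: [-158.9, 89.8, -6.1]
contact_force: [-0.1, -0.0, 0.7]
gripper_width: 0.0875
```

```bash
python3 g.py .4294 -.2935 .014 -27.8
```

```text
t 24.18 tcp [ 0.4374 -0.2882  0.0683] jaw -117.2 q6 74.8 q5 -42.6 F [-0.1 -0.   0.7] w 0.0875
 turn (rows of 1) [ 0.14 -0.05  0.02] | dworld mm [ -8.   -5.3 -54.3] | shift in present tool [2.72 0.42 0.25] | after turn [2.72 0.42 0.23]
```

Call:
arm_command(
  plan=[
    {"dx": 0.2, "dy": 0.42, "dz": 0.23, "wx": 0.14, "wy": -0.05, "wz": 0},
    {"dx": 0.7, "dy": 0, "dz": 0, "wx": 0, "wy": 0, "wz": 0},
    {"dx": 0.7, "dy": 0, "dz": 0, "wx": 0, "wy": 0, "wz": 0},
    {"dx": 0.3, "dy": 0, "dz": 0, "wx": 0, "wy": 0, "wz": 0},
    {"dx": 0, "dy": 0, "dz": 0, "wx": 0, "wy": 0, "wz": 0},
  ],
)

```text
time_s: 24.6
tcp_pos: [0.4309, -0.2933, 0.0296]
eef_rot: [-72.5, 89.9, 79.9]
contact_force: [-0.6, -0.1, -0.2]
gripper_width: 0.0878
```

```bash
python3 g.py .4294 -.2935 .014 -27.8
```

```text
t 24.6 tcp [ 0.4309 -0.2933  0.0296] jaw -117.6 q6 75.2 q5 -37.4 F [-0.6 -0.1 -0.2] w 0.0878
 turn (rows of 1) [0.04 0.   0.01] | dworld mm [ -1.5  -0.2 -15.6] | shift in present tool [0.78 0.04 0.06] | after turn [0.78 0.04 0.06]
```

Call:
arm_command(
  plan=[
    {"dx": 0.3, "dy": 0.04, "dz": 0.06, "wx": 0.04, "wy": 0, "wz": 0},
    {"dx": 0.3, "dy": 0, "dz": 0, "wx": 0, "wy": 0, "wz": 0},
    {"dx": 0.15, "dy": 0, "dz": 0, "wx": 0, "wy": 0, "wz": 0},
    {"dx": 0, "dy": 0, "dz": 0, "wx": 0, "wy": 0, "wz": 0},
  ],
)

```text
time_s: 24.93
tcp_pos: [0.4308, -0.294, 0.0156]
eef_rot: [-149.9, 89.8, 2.3]
contact_force: [0.4, 0.2, 0.2]
gripper_width: 0.0875
```

```bash
python3 g.py .4294 -.2935 .014 -27.8
```

```text
t 24.93 tcp [ 0.4308 -0.294   0.0156] jaw -117.8 q6 75.1 q5 -35.2 F [0.4 0.2 0.2] w 0.0875
 turn (rows of 1) [ 0.   -0.04  0.02] | dworld mm [-1.4  0.5 -1.6] | shift in present tool [0.08 0.01 0.07] | after turn [0.08 0.01 0.07]
```

Call:
arm_command(
  plan=[
    {"dx": 0.05, "dy": 0, "dz": 0.05, "wx": 0, "wy": 0, "wz": 0},
    {"dx": 0.02, "dy": 0, "dz": 0, "wx": 0, "wy": 0, "wz": 0},
    {"dx": 0.02, "dy": 0, "dz": 0, "wx": 0, "wy": 0, "wz": 0},
    {"dx": 0.02, "dy": 0, "dz": 0, "wx": 0, "wy": 0, "wz": 0},
    {"dx": 0.02, "dy": 0, "dz": 0, "wx": 0, "wy": 0, "wz": 0},
    {"dx": 0.02, "dy": 0, "dz": 0, "wx": 0, "wy": 0, "wz": 0},
    {"dx": 0, "dy": 0, "dz": 0, "wx": 0, "wy": 0, "wz": 0},
    {"dx": 0, "dy": 0, "dz": 0, "wx": 0, "wy": 0, "wz": 0},
    {"dx": 0, "dy": 0, "dz": 0, "wx": 0, "wy": 0, "wz": 0},
    {"dx": 0, "dy": 0, "dz": 0, "wx": 0, "wy": 0, "wz": 0},
    {"dx": 0, "dy": 0, "dz": 0, "wx": 0, "wy": 0, "wz": 0},
    {"dx": 0, "dy": 0, "dz": 0, "wx": 0, "wy": 0, "wz": 0},
  ],
  fingers=1,
  force=30,
)

```text
time_s: 25.93
tcp_pos: [0.4308, -0.2938, 0.0137]
eef_rot: [-158.6, 89.7, -6.3]
contact_force: [0.2, -0.2, 0.6]
gripper_width: 0.0296
```

```bash
python3 g.py .627 -.0838 .12 -6.0
```

```text
t 25.93 tcp [ 0.4308 -0.2938  0.0137] jaw -117.8 q6 75.0 q5 -34.8 F [ 0.2 -0.2  0.6] w 0.0296
 turn (rows of 1) [-4.75 -0.07  0.01] | dworld mm [196.2 210.  106.3] | shift in present tool [ -5.26 -13.87  -3.82] | after turn [ -5.31 -11.47  -8.66]
```

Call:
arm_command(
  plan=[
    {"dx": -0.4, "dy": 0, "dz": 0, "wx": 0, "wy": 0, "wz": 0},
    {"dx": -0.9, "dy": 0, "dz": 0, "wx": 0, "wy": 0, "wz": 0},
    {"dx": -1, "dy": 0, "dz": 0, "wx": 0, "wy": 0, "wz": 0},
    {"dx": -1, "dy": 0, "dz": 0, "wx": 0, "wy": 0, "wz": 0},
    {"dx": -1, "dy": 0, "dz": 0, "wx": 0, "wy": 0, "wz": 0},
    {"dx": -1, "dy": 0, "dz": 0, "wx": 0, "wy": 0, "wz": 0},
    {"dx": -0.9, "dy": 0, "dz": 0, "wx": 0, "wy": 0, "wz": 0},
    {"dx": 0, "dy": 0, "dz": 0, "wx": -0.95, "wy": 0, "wz": 0},
    {"dx": 0, "dy": 0, "dz": 0, "wx": -0.95, "wy": 0, "wz": 0},
    {"dx": 0, "dy": 0, "dz": 0, "wx": -0.95, "wy": 0, "wz": 0},
    {"dx": 0, "dy": 0, "dz": 0, "wx": -0.95, "wy": 0, "wz": 0},
    {"dx": 0, "dy": 0, "dz": 0, "wx": -0.95, "wy": 0, "wz": 0},
    {"dx": 0, "dy": -0.95, "dz": -0.72, "wx": 0, "wy": 0, "wz": 0},
    {"dx": 0, "dy": -0.95, "dz": -0.72, "wx": 0, "wy": 0, "wz": 0},
    {"dx": 0, "dy": -0.95, "dz": -0.72, "wx": 0, "wy": 0, "wz": 0},
    {"dx": 0, "dy": -0.95, "dz": -0.72, "wx": 0, "wy": 0, "wz": 0},
    {"dx": 0, "dy": -0.95, "dz": -0.72, "wx": 0, "wy": 0, "wz": 0},
    {"dx": 0, "dy": -0.95, "dz": -0.72, "wx": 0, "wy": 0, "wz": 0},
  ],
)

```text
time_s: 27.43
tcp_pos: [0.5222, -0.1854, 0.1539]
eef_rot: [-166.5, 89.7, 8.2]
contact_force: [0.6, 0.4, -1.0]
gripper_width: 0.0296
```

```bash
python3 g.py .628 -.0838 .12 -6.0
```

```text
t 27.43 tcp [ 0.5222 -0.1854  0.1539] jaw -95.3 q6 84.0 q5 -55.1 F [ 0.6  0.4 -1. ] w 0.0296
 turn (rows of 1) [ 0.15 -0.06  0.02] | dworld mm [105.8 101.6 -33.9] | shift in present tool [ 1.73 -5.54 -4.79] | after turn [ 1.7  -5.6  -4.73]
```

Call:
arm_command(
  plan=[
    {"dx": 0, "dy": -0.95, "dz": -0.8, "wx": 0.15, "wy": -0.06, "wz": 0},
    {"dx": 0, "dy": -0.95, "dz": -0.8, "wx": 0, "wy": 0, "wz": 0},
    {"dx": 0, "dy": -0.95, "dz": -0.8, "wx": 0, "wy": 0, "wz": 0},
    {"dx": 0, "dy": -0.95, "dz": -0.8, "wx": 0, "wy": 0, "wz": 0},
    {"dx": 0.2, "dy": -0.95, "dz": -0.8, "wx": 0, "wy": 0, "wz": 0},
    {"dx": 0.6, "dy": -0.4, "dz": -0.3, "wx": 0, "wy": 0, "wz": 0},
    {"dx": 0.8, "dy": 0, "dz": 0, "wx": 0, "wy": 0, "wz": 0},
    {"dx": 0.4, "dy": 0, "dz": 0, "wx": 0, "wy": 0, "wz": 0},
    {"dx": 0, "dy": 0, "dz": 0, "wx": 0, "wy": 0, "wz": 0},
  ],
)

```text
time_s: 28.18
tcp_pos: [0.6238, -0.082, 0.1166]
eef_rot: [-123.1, 89.8, 51.1]
contact_force: [-0.2, -0.3, -0.8]
gripper_width: 0.0298
```

```bash
python3 g.py .628 -.0838 .0237 -6.0
```

```text
t 28.18 tcp [ 0.6238 -0.082   0.1166] jaw -95.8 q6 74.1 q5 -53.8 F [-0.2 -0.3 -0.8] w 0.0298
 turn (rows of 1) [ 0.04 -0.02  0.03] | dworld mm [  4.2  -1.8 -92.9] | shift in present tool [ 4.65  0.08 -0.21] | after turn [ 4.65  0.07 -0.22]
```

Call:
arm_command(
  plan=[
    {"dx": 0.5, "dy": 0.07, "dz": -0.2, "wx": 0.04, "wy": 0, "wz": 0},
    {"dx": 0.9, "dy": 0, "dz": 0, "wx": 0, "wy": 0, "wz": 0},
    {"dx": 0.9, "dy": 0, "dz": 0, "wx": 0, "wy": 0, "wz": 0},
    {"dx": 0.7, "dy": 0, "dz": 0, "wx": 0, "wy": 0, "wz": 0},
    {"dx": 0.4, "dy": 0, "dz": 0, "wx": 0, "wy": 0, "wz": 0},
    {"dx": 0, "dy": 0, "dz": 0, "wx": 0, "wy": 0, "wz": 0},
  ],
)

```text
time_s: 28.68
tcp_pos: [0.6279, -0.0872, 0.0476]
eef_rot: [-150.5, 89.7, 23.3]
contact_force: [-0.8, -0.1, -1.7]
gripper_width: 0.0299
```

```bash
python3 g.py .628 -.0838 .0237 -6.0
```

```text
t 28.68 tcp [ 0.6279 -0.0872  0.0476] jaw -96.2 q6 74.2 q5 -45.8 F [-0.8 -0.1 -1.7] w 0.0299
 turn (rows of 1) [-0.04 -0.05  0.03] | dworld mm [  0.1   3.4 -23.9] | shift in present tool [ 1.19 -0.17  0.02] | after turn [ 1.19 -0.17  0.01]
```

Call:
arm_command(
  plan=[
    {"dx": 0.2, "dy": -0.17, "dz": 0, "wx": -0.04, "wy": -0.04, "wz": 0.03},
    {"dx": 0.2, "dy": 0, "dz": 0, "wx": 0, "wy": 0, "wz": 0},
    {"dx": 0, "dy": 0, "dz": 0, "wx": 0, "wy": 0, "wz": 0},
  ],
)

```text
time_s: 28.93
tcp_pos: [0.629, -0.0846, 0.0404]
eef_rot: [171.1, 89.9, -14.9]
contact_force: [-0.3, -0.2, -2.2]
gripper_width: 0.0296
```

```bash
python3 g.py .628 -.0838 .0237 -6.0
```

```text
t 28.93 tcp [ 0.629  -0.0846  0.0404] jaw -96.1 q6 73.9 q5 -45.1 F [-0.3 -0.2 -2.2] w 0.0296
 turn (rows of 1) [-0.01 -0.03 -0.  ] | dworld mm [ -1.    0.8 -16.7] | shift in present tool [ 0.83 -0.03  0.06] | after turn [ 0.83 -0.03  0.05]
```

Call:
arm_command(
  plan=[
    {"dx": 0.3, "dy": -0.03, "dz": 0.05, "wx": 0, "wy": 0, "wz": 0},
    {"dx": 0.3, "dy": 0, "dz": 0, "wx": 0, "wy": 0, "wz": 0},
    {"dx": 0.22, "dy": 0, "dz": 0, "wx": 0, "wy": 0, "wz": 0},
    {"dx": 0, "dy": 0, "dz": 0, "wx": 0, "wy": 0, "wz": 0},
  ],
)

```text
time_s: 29.27
tcp_pos: [0.6294, -0.0834, 0.0244]
eef_rot: [-175.3, 89.7, -1.4]
contact_force: [-0.3, -0.4, -1.3]
gripper_width: 0.0301
```

```bash
python3 g.py .628 -.0838 .0237 -6.0
```

```text
t 29.27 tcp [ 0.6294 -0.0834  0.0244] jaw -96.0 q6 73.8 q5 -43.0 F [-0.3 -0.4 -1.3] w 0.0301
 turn (rows of 1) [-0.01 -0.07  0.01] | dworld mm [-1.4 -0.4 -0.7] | shift in present tool [0.04 0.03 0.07] | after turn [0.04 0.03 0.07]
```

Call:
arm_command(
  plan=[
    {"dx": 0.05, "dy": 0, "dz": 0.05, "wx": 0, "wy": -0.04, "wz": 0},
    {"dx": 0, "dy": 0, "dz": 0, "wx": 0, "wy": 0, "wz": 0},
  ],
)

```text
time_s: 29.43
tcp_pos: [0.6292, -0.0833, 0.024]
eef_rot: [-175.4, 89.8, -1.4]
contact_force: [0.3, -0.7, -0.8]
gripper_width: 0.0295
```

Call:
arm_command(
  plan=[
    {"dx": 0, "dy": 0, "dz": 0, "wx": 0, "wy": 0, "wz": 0},
    {"dx": 0, "dy": 0, "dz": 0, "wx": 0, "wy": 0, "wz": 0},
    {"dx": 0, "dy": 0, "dz": 0, "wx": 0, "wy": 0, "wz": 0},
    {"dx": -0.02, "dy": 0, "dz": 0, "wx": 0, "wy": 0, "wz": 0},
    {"dx": -0.4, "dy": 0, "dz": 0, "wx": 0, "wy": 0, "wz": 0},
    {"dx": -0.8, "dy": 0, "dz": 0, "wx": 0, "wy": 0, "wz": 0},
    {"dx": -1, "dy": 0, "dz": 0, "wx": 0, "wy": 0, "wz": 0},
    {"dx": -1, "dy": 0, "dz": 0, "wx": 0, "wy": 0, "wz": 0},
    {"dx": -1, "dy": 0, "dz": 0, "wx": 0, "wy": 0, "wz": 0},
    {"dx": -1, "dy": 0, "dz": 0, "wx": 0, "wy": 0, "wz": 0},
    {"dx": -1, "dy": 0, "dz": 0, "wx": 0, "wy": 0, "wz": 0},
    {"dx": -1, "dy": 0, "dz": 0, "wx": 0, "wy": 0, "wz": 0},
    {"dx": -1, "dy": 0, "dz": 0, "wx": 0, "wy": 0, "wz": 0},
  ],
  fingers=-1,
)

```text
time_s: 30.52
tcp_pos: [0.6256, -0.0838, 0.1959]
eef_rot: [20.3, 89.8, -165.7]
contact_force: [-0.0, -0.0, -0.3]
gripper_width: 0.0875
```

```bash
python3 g.py .438 -.147 .19 0;  python3 - <<'E'
from h import *
for n in("top","scene"):
    p,d=r.capture(n); 
    cv2.imwrite(f"pics/{n}_c.png",cv2.resize(np.clip(p[...,::-1]*1.4,0,255).astype(np.uint8),(800,600)))
E
```

```text
t 30.52 tcp [ 0.6256 -0.0838  0.1959] jaw -96.0 q6 73.9 q5 -63.6 F [-0.  -0.  -0.3] w 0.0875
 turn (rows of 1) [-1.31  0.05 -0.01] | dworld mm [-187.6  -63.2   -5.9] | shift in present tool [0.33 4.12 8.99] | after turn [0.29 3.16 9.38]
```

View pics/scene_c.png

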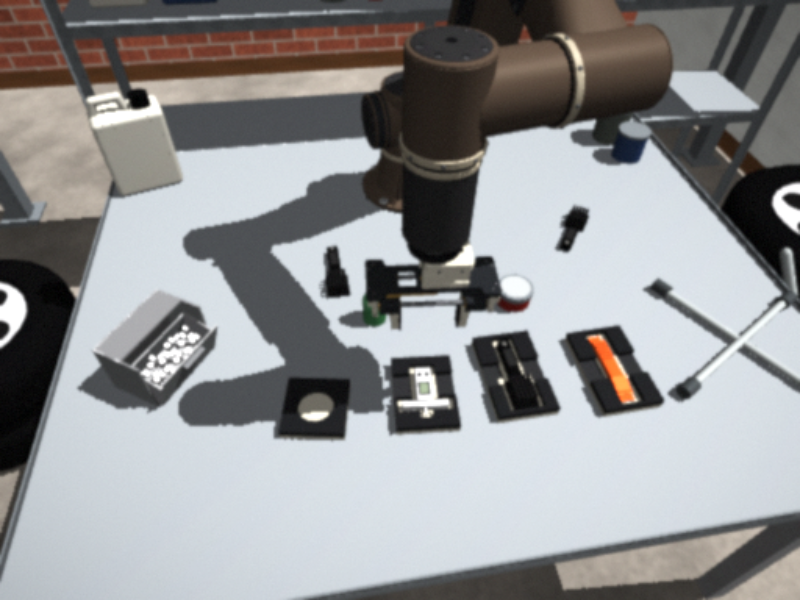

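Call:
arm_command(
  plan=[
    {"dx": 0, "dy": 0, "dz": 0, "wx": -0.7, "wy": 0.05, "wz": 0},
    {"dx": 0, "dy": 0, "dz": 0, "wx": -0.6, "wy": 0, "wz": 0},
    {"dx": 0, "dy": 0.32, "dz": 0.95, "wx": 0, "wy": 0, "wz": 0},
    {"dx": 0, "dy": 0.32, "dz": 0.95, "wx": 0, "wy": 0, "wz": 0},
    {"dx": 0, "dy": 0.32, "dz": 0.95, "wx": 0, "wy": 0, "wz": 0},
    {"dx": 0, "dy": 0.32, "dz": 0.95, "wx": 0, "wy": 0, "wz": 0},
    {"dx": 0, "dy": 0.32, "dz": 0.95, "wx": 0, "wy": 0, "wz": 0},
    {"dx": 0, "dy": 0.32, "dz": 0.95, "wx": 0, "wy": 0, "wz": 0},
    {"dx": 0, "dy": 0.32, "dz": 0.95, "wx": 0, "wy": 0, "wz": 0},
    {"dx": 0, "dy": 0.32, "dz": 0.95, "wx": 0, "wy": 0, "wz": 0},
    {"dx": 0, "dy": 0.3, "dz": 0.9, "wx": 0, "wy": 0, "wz": 0},
    {"dx": 0, "dy": 0, "dz": 0, "wx": 0, "wy": 0, "wz": 0},
  ],
)

```text
time_s: 31.62
tcp_pos: [0.4488, -0.1437, 0.2008]
eef_rot: [-179.3, 89.3, 1.0]
contact_force: [-0.2, -0.8, -0.7]
gripper_width: 0.0875
```

```bash
python3 g.py .438 -.147 .13 0
```

```text
t 31.62 tcp [ 0.4488 -0.1437  0.2008] jaw -89.7 q6 84.0 q5 -59.3 F [-0.2 -0.8 -0.7] w 0.0875
 turn (rows of 1) [ 0.07 -0.14  0.  ] | dworld mm [-10.8  -3.3 -70.8] | shift in present tool [3.53 0.16 0.58] | after turn [3.54 0.16 0.54]
```

Call:
arm_command(
  plan=[
    {"dx": 0, "dy": 0.16, "dz": 0.54, "wx": 0.07, "wy": -0.14, "wz": 0},
    {"dx": 0.7, "dy": 0, "dz": 0, "wx": 0, "wy": 0, "wz": 0},
    {"dx": 0.8, "dy": 0, "dz": 0, "wx": 0, "wy": 0, "wz": 0},
    {"dx": 0.8, "dy": 0, "dz": 0, "wx": 0, "wy": 0, "wz": 0},
    {"dx": 0.5, "dy": 0, "dz": 0, "wx": 0, "wy": 0, "wz": 0},
    {"dx": 0, "dy": 0, "dz": 0, "wx": 0, "wy": 0, "wz": 0},
  ],
)

```text
time_s: 32.12
tcp_pos: [0.4363, -0.1479, 0.1458]
eef_rot: [-170.3, 89.8, 9.6]
contact_force: [0.1, 0.2, 0.5]
gripper_width: 0.0874
```

```bash
python3 g.py .438 -.147 .048 0
```

```text
t 32.12 tcp [ 0.4363 -0.1479  0.1458] jaw -90.1 q6 84.0 q5 -51.8 F [0.1 0.2 0.5] w 0.0874
 turn (rows of 1) [-0.03 -0.04  0.01] | dworld mm [  1.7   0.9 -97.8] | shift in present tool [ 4.89 -0.04 -0.07] | after turn [ 4.89 -0.04 -0.08]
```

Call:
arm_command(
  plan=[
    {"dx": 0.5, "dy": -0.04, "dz": -0.07, "wx": -0.03, "wy": -0.04, "wz": 0},
    {"dx": 0.7, "dy": 0, "dz": 0, "wx": 0, "wy": 0, "wz": 0},
    {"dx": 0.7, "dy": 0, "dz": 0, "wx": 0, "wy": 0, "wz": 0},
    {"dx": 0.7, "dy": 0, "dz": 0, "wx": 0, "wy": 0, "wz": 0},
    {"dx": 0.5, "dy": 0, "dz": 0, "wx": 0, "wy": 0, "wz": 0},
    {"dx": 0, "dy": 0, "dz": 0, "wx": 0, "wy": 0, "wz": 0},
  ],
)

```text
time_s: 32.62
tcp_pos: [0.4405, -0.1468, 0.0825]
eef_rot: [-173.6, 89.9, 6.5]
contact_force: [-0.5, 0.6, 0.6]
gripper_width: 0.0877
```

```bash
python3 g.py .438 -.147 .048 0
```

```text
t 32.62 tcp [ 0.4405 -0.1468  0.0825] jaw -89.9 q6 84.1 q5 -42.5 F [-0.5  0.6  0.6] w 0.0877
 turn (rows of 1) [ 0.02 -0.03  0.  ] | dworld mm [ -2.5  -0.2 -34.5] | shift in present tool [1.73 0.01 0.13] | after turn [1.73 0.01 0.12]
```

Call:
arm_command(
  plan=[
    {"dx": 0.4, "dy": 0, "dz": 0.12, "wx": 0, "wy": -0.03, "wz": 0},
    {"dx": 0.6, "dy": 0, "dz": 0, "wx": 0, "wy": 0, "wz": 0},
    {"dx": 0.5, "dy": 0, "dz": 0, "wx": 0, "wy": 0, "wz": 0},
    {"dx": 0.15, "dy": 0, "dz": 0, "wx": 0, "wy": 0, "wz": 0},
    {"dx": 0, "dy": 0, "dz": 0, "wx": 0, "wy": 0, "wz": 0},
  ],
)

```text
time_s: 33.03
tcp_pos: [0.4399, -0.1466, 0.0493]
eef_rot: [-179.8, 89.9, 0.3]
contact_force: [0.2, -0.1, -0.1]
gripper_width: 0.0874
```

```bash
python3 g.py .438 -.147 .048 0; python3 - <<'E'
from h import *
p,d=r.capture("scene")
a=p[120:260,150:330,::-1]
cv2.imwrite("pics/sc_d.png",cv2.resize(np.clip(a*1.4,0,255).astype(np.uint8),(720,560),interpolation=cv2.INTER_CUBIC))
E
```

```text
t 33.03 tcp [ 0.4399 -0.1466  0.0493] jaw -89.9 q6 84.1 q5 -37.4 F [ 0.2 -0.1 -0.1] w 0.0874
 turn (rows of 1) [ 0.03 -0.02  0.  ] | dworld mm [-1.9 -0.4 -1.3] | shift in present tool [0.06 0.02 0.09] | after turn [0.06 0.02 0.09]
```

View pics/sc_d.png

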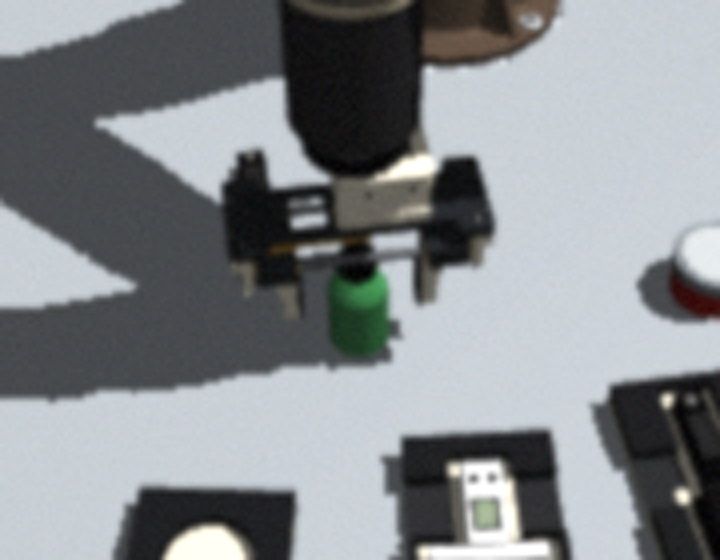

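Call:
arm_command(
  plan=[
    {"dx": 0.04, "dy": 0, "dz": 0.07, "wx": 0, "wy": 0, "wz": 0},
    {"dx": 0, "dy": 0, "dz": 0, "wx": 0, "wy": 0, "wz": 0},
    {"dx": 0, "dy": 0, "dz": 0, "wx": 0, "wy": 0, "wz": 0},
    {"dx": 0, "dy": 0, "dz": 0, "wx": 0, "wy": 0, "wz": 0},
    {"dx": 0, "dy": 0, "dz": 0, "wx": 0, "wy": 0, "wz": 0},
    {"dx": 0, "dy": 0, "dz": 0, "wx": 0, "wy": 0, "wz": 0},
    {"dx": 0, "dy": 0, "dz": 0, "wx": 0, "wy": 0, "wz": 0},
    {"dx": 0, "dy": 0, "dz": 0, "wx": 0, "wy": 0, "wz": 0},
    {"dx": 0, "dy": 0, "dz": 0, "wx": 0, "wy": 0, "wz": 0},
    {"dx": 0, "dy": 0, "dz": 0, "wx": 0, "wy": 0, "wz": 0},
  ],
  fingers=1,
  force=25,
)

```text
time_s: 33.92
tcp_pos: [0.4402, -0.1466, 0.0515]
eef_rot: [-178.3, 89.6, 1.8]
contact_force: [0.1, -0.4, 0.4]
gripper_width: 0.0465
```

```bash
python3 g.py .6403 -.2817 .14 0
```

```text
t 33.92 tcp [ 0.4402 -0.1466  0.0515] jaw -89.8 q6 84.1 q5 -37.4 F [ 0.1 -0.4  0.4] w 0.0465
 turn (rows of 1) [ 0.03 -0.09  0.  ] | dworld mm [ 200.1 -135.1   88.5] | shift in present tool [ -4.36   6.78 -10.02] | after turn [ -4.43   6.76 -10.  ]
```

Call:
arm_command(
  plan=[
    {"dx": -0.15, "dy": 0, "dz": 0, "wx": 0, "wy": 0, "wz": 0},
    {"dx": -0.3, "dy": 0, "dz": 0, "wx": 0, "wy": 0, "wz": 0},
    {"dx": -0.4, "dy": 0, "dz": 0, "wx": 0, "wy": 0, "wz": 0},
    {"dx": -0.5, "dy": 0, "dz": 0, "wx": 0, "wy": 0, "wz": 0},
    {"dx": -0.5, "dy": 0, "dz": 0, "wx": 0, "wy": 0, "wz": 0},
    {"dx": -0.5, "dy": 0, "dz": 0, "wx": 0, "wy": 0, "wz": 0},
    {"dx": -0.5, "dy": 0, "dz": 0, "wx": 0, "wy": 0, "wz": 0},
    {"dx": -0.3, "dy": 0, "dz": 0, "wx": 0, "wy": 0, "wz": 0},
    {"dx": 0, "dy": 0, "dz": 0, "wx": 0, "wy": 0, "wz": 0},
  ],
)

```text
time_s: 34.67
tcp_pos: [0.4385, -0.1466, 0.1208]
eef_rot: [-176.1, 89.7, 4.1]
contact_force: [0.4, 0.3, -2.1]
gripper_width: 0.0469
```

```bash
python3 g.py .642 -.2815 .13 0; python3 - <<'E'
from h import *
p,d=r.capture("scene")
a=p[120:260,150:330,::-1]
cv2.imwrite("pics/sc_e.png",cv2.resize(np.clip(a*1.4,0,255).astype(np.uint8),(720,560),interpolation=cv2.INTER_CUBIC))
E
```

```text
t 34.67 tcp [ 0.4385 -0.1466  0.1208] jaw -89.9 q6 84.1 q5 -48.0 F [ 0.4  0.3 -2.1] w 0.0469
 turn (rows of 1) [ 0.03 -0.06  0.  ] | dworld mm [ 203.5 -134.9    9.2] | shift in present tool [ -0.41   6.77 -10.16] | after turn [ -0.46   6.75 -10.18]
```

View pics/sc_e.png

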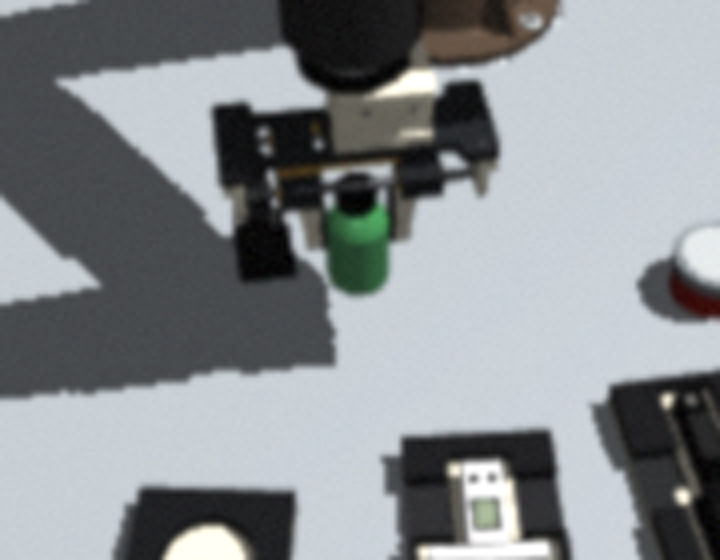

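Call:
arm_command(
  plan=[
    {"dx": -0.2, "dy": 0.2, "dz": -0.3, "wx": 0.03, "wy": -0.06, "wz": 0},
    {"dx": -0.1, "dy": 0.4, "dz": -0.6, "wx": 0, "wy": 0, "wz": 0},
    {"dx": 0, "dy": 0.46, "dz": -0.7, "wx": 0, "wy": 0, "wz": 0},
    {"dx": 0, "dy": 0.46, "dz": -0.7, "wx": 0, "wy": 0, "wz": 0},
    {"dx": 0, "dy": 0.46, "dz": -0.7, "wx": 0, "wy": 0, "wz": 0},
    {"dx": 0, "dy": 0.46, "dz": -0.7, "wx": 0, "wy": 0, "wz": 0},
    {"dx": 0, "dy": 0.46, "dz": -0.7, "wx": 0, "wy": 0, "wz": 0},
    {"dx": 0, "dy": 0.46, "dz": -0.7, "wx": 0, "wy": 0, "wz": 0},
    {"dx": 0, "dy": 0.46, "dz": -0.7, "wx": 0, "wy": 0, "wz": 0},
    {"dx": 0, "dy": 0.46, "dz": -0.7, "wx": 0, "wy": 0, "wz": 0},
    {"dx": 0, "dy": 0.46, "dz": -0.7, "wx": 0, "wy": 0, "wz": 0},
    {"dx": 0, "dy": 0.46, "dz": -0.7, "wx": 0, "wy": 0, "wz": 0},
    {"dx": 0, "dy": 0.4, "dz": -0.6, "wx": 0, "wy": 0, "wz": 0},
    {"dx": 0, "dy": 0.2, "dz": -0.3, "wx": 0, "wy": 0, "wz": 0},
    {"dx": 0, "dy": 0, "dz": 0, "wx": 0, "wy": 0, "wz": 0},
  ],
)

```text
time_s: 35.97
tcp_pos: [0.6221, -0.2729, 0.1147]
eef_rot: [-7.5, 88.8, 172.5]
contact_force: [0.9, -0.2, -2.0]
gripper_width: 0.0469
```

```bash
python3 g.py .642 -.2815 .09 0
```

```text
t 35.97 tcp [ 0.6221 -0.2729  0.1147] jaw -90.0 q6 97.3 q5 -57.9 F [ 0.9 -0.2 -2. ] w 0.0469
 turn (rows of 1) [-0.01  0.25  0.03] | dworld mm [ 19.9  -8.6 -24.7] | shift in present tool [ 1.21  0.43 -1.02] | after turn [ 1.24  0.43 -0.99]
```

Call:
arm_command(
  plan=[
    {"dx": 0, "dy": 0.2, "dz": -0.5, "wx": 0, "wy": 0.25, "wz": 0.03},
    {"dx": 0, "dy": 0.2, "dz": -0.5, "wx": 0, "wy": 0, "wz": 0},
    {"dx": 0.3, "dy": 0, "dz": 0, "wx": 0, "wy": 0, "wz": 0},
    {"dx": 0.4, "dy": 0, "dz": 0, "wx": 0, "wy": 0, "wz": 0},
    {"dx": 0.3, "dy": 0, "dz": 0, "wx": 0, "wy": 0, "wz": 0},
    {"dx": 0, "dy": 0, "dz": 0, "wx": 0, "wy": 0, "wz": 0},
  ],
)

```text
time_s: 36.47
tcp_pos: [0.641, -0.2803, 0.0905]
eef_rot: [-79.6, 89.9, 100.3]
contact_force: [-1.0, 0.8, -1.8]
gripper_width: 0.0466
```

```bash
python3 g.py .642 -.2815 .0615 0
```

```text
t 36.47 tcp [ 0.641  -0.2803  0.0905] jaw -90.1 q6 97.7 q5 -55.0 F [-1.   0.8 -1.8] w 0.0466
 turn (rows of 1) [-0.02  0.    0.02] | dworld mm [  1.   -1.2 -29. ] | shift in present tool [ 1.45  0.06 -0.05] | after turn [ 1.45  0.06 -0.05]
```

Call:
arm_command(
  plan=[
    {"dx": 0.25, "dy": 0.06, "dz": -0.05, "wx": 0, "wy": 0, "wz": 0},
    {"dx": 0.3, "dy": 0, "dz": 0, "wx": 0, "wy": 0, "wz": 0},
    {"dx": 0.3, "dy": 0, "dz": 0, "wx": 0, "wy": 0, "wz": 0},
    {"dx": 0.15, "dy": 0, "dz": 0, "wx": 0, "wy": 0, "wz": 0},
    {"dx": 0, "dy": 0, "dz": 0, "wx": 0, "wy": 0, "wz": 0},
  ],
)

```text
time_s: 36.88
tcp_pos: [0.6408, -0.2807, 0.0682]
eef_rot: [-63.6, 89.9, 116.4]
contact_force: [-0.2, 0.1, -1.9]
gripper_width: 0.0464
```

```bash
python3 g.py .642 -.2815 .0615 0;python3 - <<'E'
from h import *
for n in("scene","top"):
    p,d=r.capture(n)
    a=p[180:300,150:330,::-1] if n=="scene" else p[100:200,220:360,::-1]
    cv2.imwrite(f"pics/{n}_f.png",cv2.resize(np.clip(a*1.4,0,255).astype(np.uint8),None,fx=4,fy=4,interpolation=cv2.INTER_CUBIC))
E
```

```text
t 36.88 tcp [ 0.6408 -0.2807  0.0682] jaw -90.0 q6 97.8 q5 -52.7 F [-0.2  0.1 -1.9] w 0.0464
 turn (rows of 1) [-0.01  0.01  0.02] | dworld mm [ 1.2 -0.8 -6.7] | shift in present tool [ 0.33  0.04 -0.06] | after turn [ 0.33  0.04 -0.06]
```

View pics/scene_f.png

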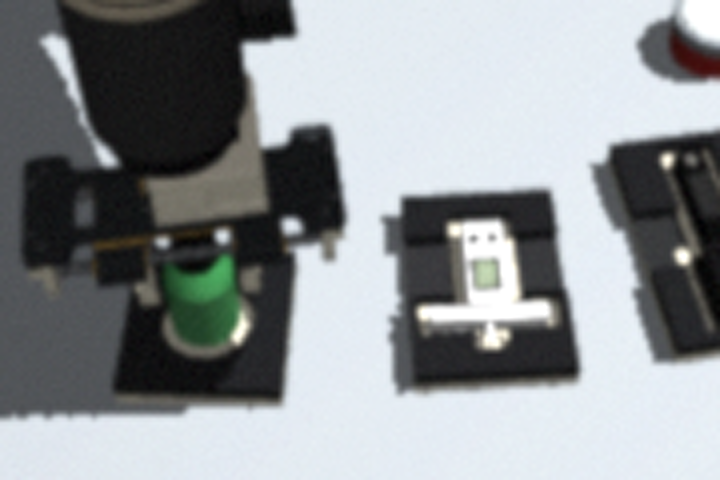

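Bottle (scene crop at ~(200,300)) is inside the round cut-out with pale margin left, front and right; I lower it in small steps.

Call:
arm_command(
  plan=[
    {"dx": 0.12, "dy": 0.03, "dz": -0.05, "wx": 0, "wy": 0, "wz": 0},
    {"dx": 0.08, "dy": 0, "dz": 0, "wx": 0, "wy": 0, "wz": 0},
    {"dx": 0.06, "dy": 0, "dz": 0, "wx": 0, "wy": 0, "wz": 0},
    {"dx": 0, "dy": 0, "dz": 0, "wx": 0, "wy": 0, "wz": 0},
  ],
)

```text
time_s: 37.32
tcp_pos: [0.643, -0.2818, 0.0644]
eef_rot: [-144.7, 89.9, 35.3]
contact_force: [0.0, -0.5, -0.7]
gripper_width: 0.0467
```

```bash
python3 g.py .642 -.2815 .0615 0
```

```text
t 37.32 tcp [ 0.643  -0.2818  0.0644] jaw -90.0 q6 97.9 q5 -52.2 F [ 0.  -0.5 -0.7] w 0.0467
 turn (rows of 1) [-0.   -0.02  0.01] | dworld mm [-1.   0.3 -2.9] | shift in present tool [ 0.14 -0.01  0.05] | after turn [ 0.14 -0.01  0.05]
```

Call:
arm_command(
  plan=[
    {"dx": 0.08, "dy": 0, "dz": 0.03, "wx": 0, "wy": 0, "wz": 0},
    {"dx": 0.06, "dy": 0, "dz": 0, "wx": 0, "wy": 0, "wz": 0},
    {"dx": 0, "dy": 0, "dz": 0, "wx": 0, "wy": 0, "wz": 0},
  ],
)

```text
time_s: 37.57
tcp_pos: [0.6426, -0.2818, 0.0616]
eef_rot: [-154.4, 89.9, 25.6]
contact_force: [0.7, 0.1, -1.6]
gripper_width: 0.0468
```

```bash
python3 g.py .642 -.2815 .0615 0
```

```text
t 37.57 tcp [ 0.6426 -0.2818  0.0616] jaw -90.0 q6 97.9 q5 -51.8 F [ 0.7  0.1 -1.6] w 0.0468
 turn (rows of 1) [-0.   -0.03  0.01] | dworld mm [-0.6  0.3 -0.1] | shift in present tool [ 0.01 -0.01  0.03] | after turn [ 0.01 -0.01  0.03]
```

Call:
arm_command(
  plan=[
    {"dx": 0.05, "dy": 0, "dz": 0, "wx": 0, "wy": 0, "wz": 0},
    {"dx": 0, "dy": 0, "dz": 0, "wx": 0, "wy": 0, "wz": 0},
  ],
)

```text
time_s: 37.73
tcp_pos: [0.6427, -0.2819, 0.0619]
eef_rot: [-167.6, 89.8, 12.4]
contact_force: [0.1, -0.1, -1.8]
gripper_width: 0.0467
```

Call:
arm_command(
  plan=[
    {"dx": 0.04, "dy": 0, "dz": 0, "wx": 0, "wy": 0, "wz": 0},
    {"dx": 0, "dy": 0, "dz": 0, "wx": 0, "wy": 0, "wz": 0},
  ],
)

```text
time_s: 37.9
tcp_pos: [0.643, -0.2819, 0.0617]
eef_rot: [-175.1, 89.8, 4.9]
contact_force: [0.6, -1.2, -2.6]
gripper_width: 0.0467
```

Call:
arm_command(
  plan=[
    {"dx": 0.1, "dy": 0, "dz": 0, "wx": 0, "wy": -0.05, "wz": 0},
    {"dx": 0.05, "dy": 0, "dz": 0, "wx": 0, "wy": 0, "wz": 0},
  ],
)

```text
time_s: 38.07
tcp_pos: [0.6434, -0.2821, 0.0616]
eef_rot: [137.1, 89.9, -42.9]
contact_force: [-2.4, 0.8, 3.3]
gripper_width: 0.0466
```

Call:
arm_command(
  plan=[
    {"dx": 0.05, "dy": 0, "dz": 0, "wx": 0, "wy": 0, "wz": 0},
  ],
)

```text
time_s: 38.15
tcp_pos: [0.6434, -0.2821, 0.0616]
eef_rot: [132.2, 89.9, -47.7]
contact_force: [-4.5, 1.3, 6.2]
gripper_width: 0.0464
```

Call:
arm_command(
  plan=[
    {"dx": -0.02, "dy": 0, "dz": 0, "wx": 0, "wy": 0, "wz": 0},
    {"dx": 0, "dy": 0, "dz": 0, "wx": 0, "wy": 0, "wz": 0},
  ],
)

```text
time_s: 38.32
tcp_pos: [0.6435, -0.282, 0.0622]
eef_rot: [143.5, 89.9, -36.4]
contact_force: [0.3, -0.4, -1.9]
gripper_width: 0.0468
```

Call:
arm_command(
  plan=[
    {"dx": 0.08, "dy": 0, "dz": 0, "wx": 0, "wy": 0, "wz": 0},
    {"dx": 0.03, "dy": 0, "dz": 0, "wx": 0, "wy": 0, "wz": 0},
  ],
)

```text
time_s: 38.48
tcp_pos: [0.6438, -0.2822, 0.0616]
eef_rot: [137.6, 89.9, -42.3]
contact_force: [-1.7, 1.5, 5.9]
gripper_width: 0.0467
```

Call:
arm_command(
  plan=[
    {"dx": 0.02, "dy": 0, "dz": 0, "wx": 0, "wy": 0, "wz": 0},
    {"dx": 0, "dy": 0, "dz": 0, "wx": 0, "wy": 0, "wz": 0},
    {"dx": 0, "dy": 0, "dz": 0, "wx": 0, "wy": 0, "wz": 0},
    {"dx": 0, "dy": 0, "dz": 0, "wx": 0, "wy": 0, "wz": 0},
    {"dx": 0, "dy": 0, "dz": 0, "wx": 0, "wy": 0, "wz": 0},
    {"dx": 0, "dy": 0, "dz": 0, "wx": 0, "wy": 0, "wz": 0},
    {"dx": 0, "dy": 0, "dz": 0, "wx": 0, "wy": 0, "wz": 0},
    {"dx": 0, "dy": 0, "dz": 0, "wx": 0, "wy": 0, "wz": 0},
  ],
  fingers=-1,
)

```text
time_s: 39.15
tcp_pos: [0.6446, -0.2826, 0.0605]
eef_rot: [140.8, 89.8, -39.1]
contact_force: [-0.2, -0.3, -0.4]
gripper_width: 0.0869
```

```bash
python3 g.py .642 -.2815 .2 0;python3 - <<'E'
from h import *
for n in("scene",):
    p,d=r.capture(n)
    a=p[180:300,150:330,::-1]
    cv2.imwrite(f"pics/{n}_g.png",cv2.resize(np.clip(a*1.4,0,255).astype(np.uint8),None,fx=4,fy=4,interpolation=cv2.INTER_CUBIC))
E
```

```text
t 39.15 tcp [ 0.6446 -0.2826  0.0605] jaw -89.9 q6 97.9 q5 -51.7 F [-0.2 -0.3 -0.4] w 0.0869
 turn (rows of 1) [ 0.03 -0.03 -0.03] | dworld mm [ -2.6   1.1 139.5] | shift in present tool [-6.98 -0.04  0.11] | after turn [-6.98 -0.06  0.13]
```

View pics/scene_g.png

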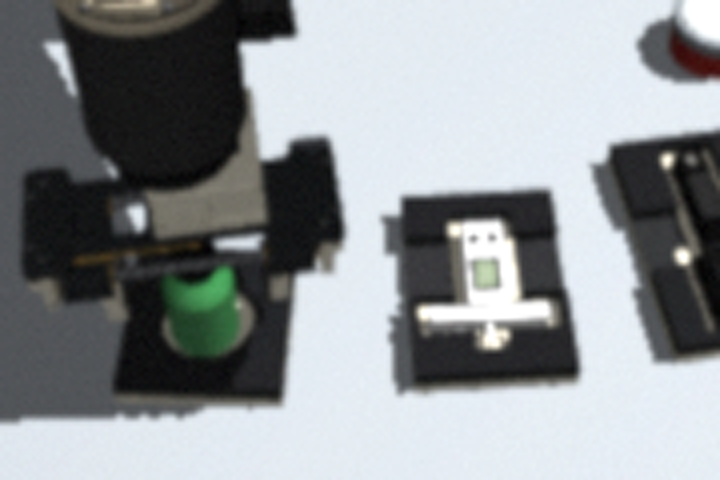

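Bottle stands free. Rise straight up, then back off toward the robot.

Call:
arm_command(
  plan=[
    {"dx": -0.4, "dy": 0, "dz": 0, "wx": 0, "wy": 0, "wz": 0},
    {"dx": -0.7, "dy": 0, "dz": 0, "wx": 0, "wy": 0, "wz": 0},
    {"dx": -0.8, "dy": 0, "dz": 0, "wx": 0, "wy": 0, "wz": 0},
    {"dx": -0.8, "dy": 0, "dz": 0, "wx": 0, "wy": 0, "wz": 0},
    {"dx": -0.8, "dy": 0, "dz": 0, "wx": 0, "wy": 0, "wz": 0},
    {"dx": -1, "dy": 0, "dz": 0, "wx": 0, "wy": 0, "wz": 0},
    {"dx": -1, "dy": 0, "dz": 0, "wx": 0, "wy": 0, "wz": 0},
    {"dx": -1, "dy": 0, "dz": 0, "wx": 0, "wy": 0, "wz": 0},
    {"dx": 0, "dy": 0.3, "dz": 0.9, "wx": 0, "wy": 0, "wz": 0},
    {"dx": 0, "dy": 0.3, "dz": 0.9, "wx": 0, "wy": 0, "wz": 0},
    {"dx": 0, "dy": 0.3, "dz": 0.9, "wx": 0, "wy": 0, "wz": 0},
    {"dx": 0, "dy": 0.3, "dz": 0.9, "wx": 0, "wy": 0, "wz": 0},
    {"dx": 0, "dy": 0.3, "dz": 0.9, "wx": 0, "wy": 0, "wz": 0},
    {"dx": 0, "dy": 0.3, "dz": 0.9, "wx": 0, "wy": 0, "wz": 0},
    {"dx": 0, "dy": 0.3, "dz": 0.9, "wx": 0, "wy": 0, "wz": 0},
    {"dx": 0, "dy": 0.3, "dz": 0.9, "wx": 0, "wy": 0, "wz": 0},
    {"dx": 0, "dy": 0, "dz": 0, "wx": 0, "wy": 0, "wz": 0},
  ],
)

```text
time_s: 40.62
tcp_pos: [0.4951, -0.3325, 0.2078]
eef_rot: [149.4, 89.3, -30.3]
contact_force: [-0.3, 0.6, -0.8]
gripper_width: 0.0878
```

```bash
python3 g.py .5 -.3 .2 0;python3 - <<'E'
from run1 import *
for n in("scene","top"):
    p,C=grab(n,4,f"{n}2.npz")
    cv2.imwrite(f"pics/{n}_h.png",cv2.resize(np.clip(p[...,::-1]*1.4,0,255).astype(np.uint8),(800,600)))
    a=p[180:300,150:430,::-1] if n=="scene" else p[100:180,130:350,::-1]
    cv2.imwrite(f"pics/{n}_hc.png",cv2.resize(np.clip(a*1.5,0,255).astype(np.uint8),None,fx=2.8 if n=="scene" else 3.6,fy=2.8 if n=="scene" else 3.6,interpolation=cv2.INTER_CUBIC))
E
```

```text
t 40.62 tcp [ 0.4951 -0.3325  0.2078] jaw -89.7 q6 105.2 q5 -62.7 F [-0.3  0.6 -0.8] w 0.0878
 turn (rows of 1) [ 0.07 -0.12 -0.07] | dworld mm [ 4.9 32.5 -7.8] | shift in present tool [ 0.38 -1.62 -0.25] | after turn [ 0.39 -1.62 -0.25]
```

View pics/scene_hc.png

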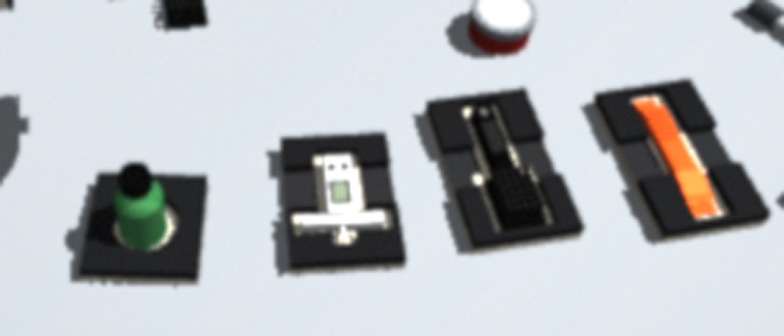

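View pics/top_hc.png

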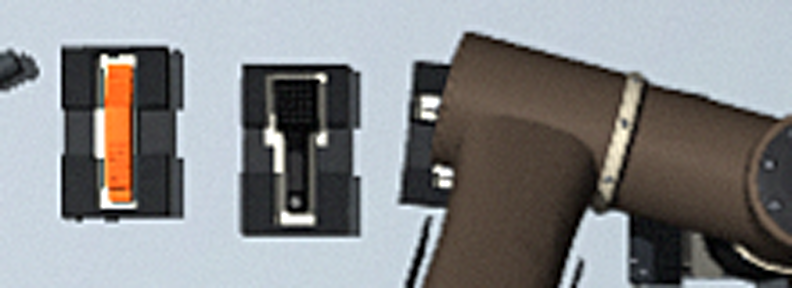

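View pics/top_h.png

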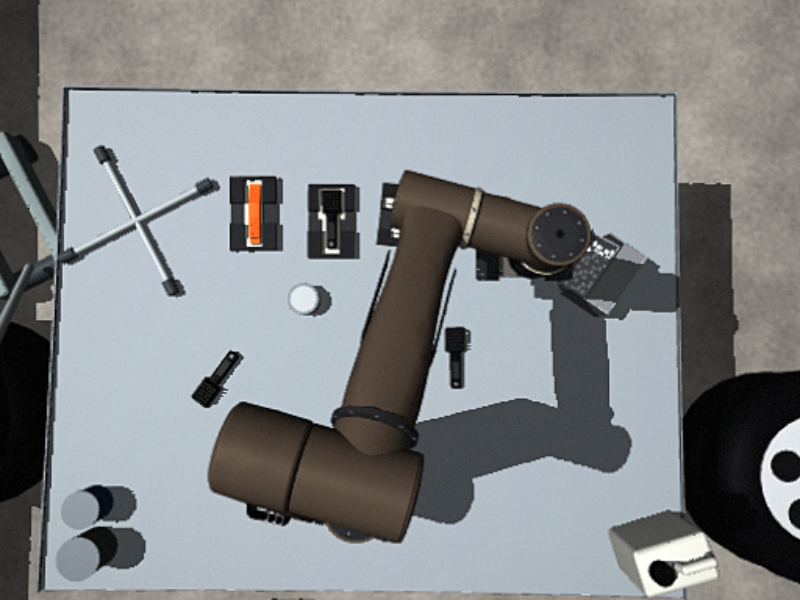

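```bash
python3 - <<'E'
from run1 import *
def up(P,dz): return [(a,z0+dz,z1+dz) for a,z0,z1 in P]
for cam in("top","scene"):
    z=np.load(f"{cam}2.npz"); p,C=z["p"],z["C"]; H=C[...,2]-(-.0015 if cam=="top" else .0004)
    soft=np.clip((p[...,0]-p[...,2]-15)/(115 if cam=="top" else 165),0,1)
    R=roi(cam,.641,.276,.1)
    print(cam,"pry",fit(cam,up(PRY,.01),soft,(.641,.276,.02),R))
    # profile heights along object in its own frame
    def prof(q,xs,hw):
        c,s=np.cos(q[2]),np.sin(q[2]); d=C[...,:2]-q[:2]; a=d[...,0]*c+d[...,1]*s; b=-d[...,0]*s+d[...,1]*c
        return [(x,round(float(np.median(H[(abs(a-x)<.008)&(abs(b)<hw)])*1000),1),int(((abs(a-x)<.008)&(abs(b)<hw)).sum())) for x in xs]
    print(" pry h",prof((.641,.276,.03),np.arange(-.065,.07,.016),.008))
    print(" brush h",prof((.6255,.087,.017),np.arange(-.065,.07,.016),.008))
    print(" gauge h",prof((.628,-.0838,-.105),np.arange(-.03,.045,.014),.008), "bar", [round(float(np.median(H[(abs((C[...,0]-.628)*np.cos(-.105)+(C[...,1]+.0838)*np.sin(-.105)-.041)<.004)&(abs(-(C[...,0]-.628)*np.sin(-.105)+(C[...,1]+.0838)*np.cos(-.105)-b)<.008)])*1000),1) for b in(-.032,0,.032)])
    if cam=="scene":
        m=(H>.09)&(abs(C[...,0]-.64)<.05)&(abs(C[...,1]+.28)<.05); print(" cap top",np.median(H[m]),C[m].mean(0).round(4),m.sum())
        print("bottle",fit(cam,up(BO,.01),((H>.026)&(abs(C[...,0]-.64)<.05)&(abs(C[...,1]+.28)<.05)).astype(float),(.641,-.282,0),roi(cam,.64,-.28,.06)))
    hm=(H>.007).astype(float); print("tin",fit(cam,PT["tin"],comp(hm,cam,Q0["tin"]),Q0["tin"],roi(cam,.43,.15,.08))[0][:2].round(4))
E
```

```text
top pry (array([0.63959055, 0.27667103, 0.02333033]), np.float64(16.32477444913752), np.float64(280.2369565217391))
 pry h [(np.float64(-0.065), 18.4, 20), (np.float64(-0.049), 24.1, 19), (np.float64(-0.033), 24.9, 20), (np.float64(-0.017), 24.4, 20), (np.float64(-0.0010000000000000009), 23.1, 22), (np.float64(0.015), 23.4, 20), (np.float64(0.031), 22.7, 17), (np.float64(0.047), 20.0, 17), (np.float64(0.063), 15.3, 17)]
 brush h [(np.float64(-0.065), 29.4, 20), (np.float64(-0.049), 30.8, 17), (np.float64(-0.033), 29.6, 16), (np.float64(-0.017), 31.6, 16), (np.float64(-0.0010000000000000009), 29.8, 16), (np.float64(0.015), 28.9, 18), (np.float64(0.031), 26.2, 20), (np.float64(0.047), 39.3, 21), (np.float64(0.063), 33.4, 16)]
 gauge h [(np.float64(-0.03), 17.5, 2), (np.float64(-0.016), nan, 0), (np.float64(-0.0020000000000000018), nan, 0), (np.float64(0.011999999999999997), nan, 0), (np.float64(0.025999999999999995), nan, 0), (np.float64(0.039999999999999994), 298.4, 1)] bar [nan, 298.4, 25.3]
tin [0.4323 0.1513]
scene pry (array([0.64243111, 0.27819018, 0.01495363]), np.float64(53.823
[... 493 characters left out ...]
float64(-0.0010000000000000009), 30.2, 27), (np.float64(0.015), 29.5, 21), (np.float64(0.031), 41.2, 24), (np.float64(0.047), 40.3, 27), (np.float64(0.063), 39.4, 33)]
 gauge h [(np.float64(-0.03), 565.5, 34), (np.float64(-0.016), 28.1, 24), (np.float64(-0.0020000000000000018), 28.2, 27), (np.float64(0.011999999999999997), 29.3, 26), (np.float64(0.025999999999999995), 28.7, 32), (np.float64(0.039999999999999994), 26.4, 29)] bar [26.0, 25.9, 25.6]
 cap top 0.1047803614556381 [ 0.6479 -0.2829  0.1033] 125
bottle (array([ 0.63338884, -0.28402862, -0.06947688]), np.float64(33.000732421875), np.float64(418.0))
tin [0.4291 0.1516]
  return _methods._mean(a, axis=axis, dtype=dtype,
  ret = ret.dtype.type(ret / rcount)
```

```bash
python3 - <<'E'
from h import *
print(r.close_job()); print(r.get_state()["time_s"])
E
```

```text
the job is handed in; nothing more can be done
None
the job is handed in; nothing more can be done
```

View pics/scene_h.png

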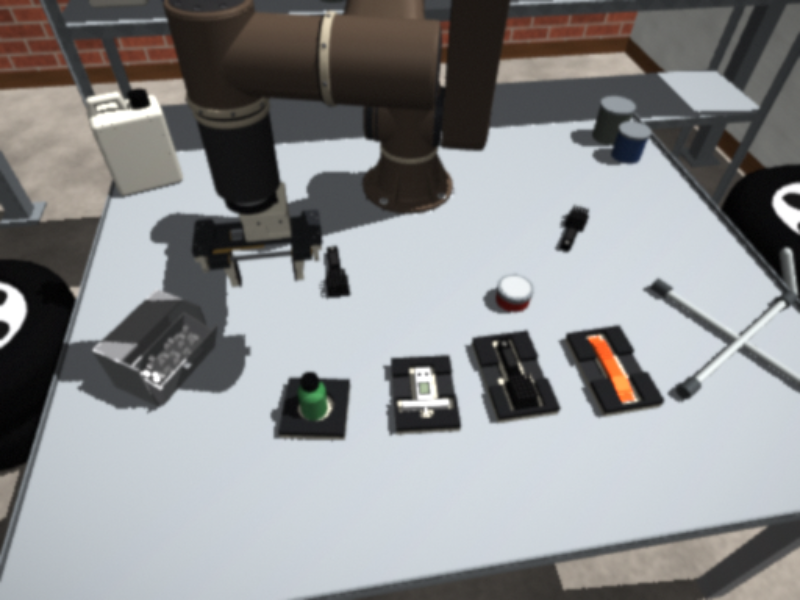

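I put away the pry tool, the farthest of the three brushes (0.52 m from the base), the gauge and the bottle, in that order. The job was handed in at about 41 s with the arm clear of everything.

- **Heights in the last pictures:** These matched full seating in both cameras for the pry tool (top at about 24 mm) and the brush (30 mm handle, about 40 mm bristles). The arm hid the gauge and bottle from the top camera, so only the scene camera confirms those two: gauge at 28 mm body and 26 mm bar, bottle cap top at 105 mm and upright.
- **Setting the bottle down:** Touch-down showed about 6 N at the wrist.
- **Bystanders:** The wax tin measured within 1 mm of where it started. I judged the drawer unmoved by eye only; I did not measure it.
- **Disagreements:** The scene-camera outline fit put the bottle about 7 to 8 mm nearer the robot than the cut-out's centre. The arm's position at release and the pictures put it near the centre, so I trusted those. The gripper width on the bottle read 46.5 mm, not 48 mm.

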